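# Close the sample pots in the lid press

## Robot

A 6-joint arm with a two-finger parallel gripper is mounted at the origin on a cart in front of the work surface, level with it; the furniture and walls round the work are solid. World frame = base frame: x ahead of the robot, y to its left, z up, the work surface at z = 0. Lengths are in m, angles in rad, forces in N, time in s.
With the tool pointing down it reaches from about 0.35 to 0.875 m from the base axis. Payload 4.2 kg.
Tool frame: the origin (TCP) lies midway between the tips of the shut fingers; the grasp point (between the pads) lies 19 mm behind it; z points along the fingers, y is the line along which they close (so a half turn about z gives the same grasp; the last joint's range is limited). The gripper opens to 87 mm and grips with 3 to 60 N. Pads are 19 mm wide; open, the fingers measure 117 mm over their backs; the gripper's body (75 mm by 190 mm) begins 51 mm behind the grasp point.
Start: joints at [-0.892, 0.385, 0.008, 0, -1.194, -0.259], TCP at [0.255, -0.571, 0.223] pointing down, gripper open.
Joint ranges: [-3.14, 3.14], [-1.21, 2.06], [-1.07, 1.41], [-3.16, 2.05], [-2.99, -0.16], [-3.1, 3.1]. Speed limits (rad/s): [2.79, 2.79, 3.14, 3.14, 3.14, 3.14].

## Interface

Orientations are given as a unit quaternion [x, y, z, w].
In Python, from cell import * gives the robot as it stands.
- The arm moves only by the shell command python3 -m creep 'ROWS'. ROWS is JSON, a list that holds one entry, the list of rows, each a list of 7 numbers: the gripper's target within -1 to 1 (fully open at 1, half-way at 0, shut at -1), then the shift along the tool's x, y, z in mm, then the turn, a rotation vector about the tool's x, y, z in degrees. A call has 1 to 12 rows; each row is the pose to reach, as a shift and turn from the pose commanded when the call began, along the tool's axes at that moment; what a row does not reach only later rows make up. A row lasts 1/12 s, in which the tool goes at most 41.7 mm and 7.16 degrees, less where a joint would pass 70% of its speed; a pose out of reach is approached as far as the arm can. A call with a gripper value outside its range is refused whole. The fingers move at their own pace and stop on an object; the grip force is fixed at half the most. Time passes only in rows, so rows that repeat a pose let the fingers close. It gives the time, the measured TCP pose, the force, the opening and the grip force at its end, in the units of the state.
- sense(): the state, without advancing time (a new reading comes with each control period).
- camera(name): name is "scene" or "side" or "wrist"; returns (picture, depth): 420x560x3 uint8, blue, green, red; 420x560 float32, m along the optical axis (not along the pixel's ray), 0 where there is no reading.
- calibration(name): a dict with "K" (3x3 intrinsics, pixels), "R" (3x3) and "t" (3): a world point X has camera coordinates R X + t; the wrist camera has in their place "tool_from_camera" (4x4, takes a point from camera to tool coordinates, whose origin is the TCP and whose axes are the flange's). Camera axes: x right, y down, z forward; pixel columns grow to the right and rows downward; lengths in m; the calibration is good to about 2 mm. A picture is of the moment at which its call begins: read the wrist's pose just before it. calibration takes no time and is no camera call.
- finish_job(): hands the job in; it is judged then, once.
The state is a dict: "t": time; "joint_pos": joint angles; "joint_velocities": joint speeds; "tau": joint torques, N m; "position": TCP position; "ee_rot": TCP orientation; "force": force on the tool from outside, world axes, zero at the start; "wrist_torque": the same for the moment, N m; "grip_width": opening from 0.0 (shut) to 1.0 (fully open); "grip_force": force on a finger pad.
Only numpy, scipy, OpenCV 4.12 (cv2) and the standard library are available. Lean on these libraries where they do the work, as an engineer would, in place of code of your own. Each camera call takes 0.05 s, during which the arm holds its last target. There are 200 camera calls.

## Task

The seed pots in the steel tray have their lids only laid on. Stand every pot in a pocket of the lid press's swung-out arm, push the arm's free end round until the arm rests against its stop under the ram, and turn the handwheel exactly one full turn clockwise (as you face it) so that the ram comes down once, presses all the lids home and is fully up again. Then push the arm right out again, stand the closed pots back in the tray, push the empty arm home to its stop, and leave the things lying around undisturbed.

Things in the scene. Friction and masses are not known exactly. Their poses are not given: they have to be found in the camera images.
- press: Bench lid press: blue C-frame on a 300 x 125 x 10 mm base, fixed. Origin under the ram at desk level; x points to its back (robot at -x), y to its left as the robot sees it. Column and head reach 235 mm up. The ram carries a rubber-faced platen, 44 x 150 mm (long way along y), its underside 66 mm above the desk when up.
- swing_arm (a joint): Angle (rad) of the swing arm about its upright pin. 0: arm along the press's +y, against the home stop, pockets under the platen. Grows to 1.4 (outer stop) as the free end swings out towards the robot: at angle A the arm points along (-sin A, cos A) in the press's x, y. Stays where it is left; about 1 N at the free end moves it.
- press_pin (a point): Centre of the swing arm's pivot pin, at the height of the arm's top (26 mm above the desk), at press x 0, y -147 mm.
- push_post (a point): Mid-height of the black upright post at the free end of the swing arm, 280 mm from the pin; the post is 16 mm thick (knob 19 mm) and stands from 24 to 68 mm above the desk. The arm here is a steel tongue 24 mm wide, its top 24 mm above the desk, ending 17 mm beyond the post.
- handwheel (a joint): Angle (rad) of the handwheel on the front of the press. Starts at 0, handle at the top, ram up; grows clockwise as the robot sees it (top towards the press's -y); ram fully down at 3.14, fully up again at 6.28. Friction holds it; about 3 N at the handle turns it, up to 8 N while pressing lids.
- press_axle (a point): Centre of the handwheel's circle, on its level axle (along the press's x), 177 mm above the desk, in the plane x = -95 mm of the press. The wheel itself is 110 mm across and lies 49 to 65 mm behind this point.
- crank_grip (a point): Point to grip on the handle's axis, 57 mm out from the face of the wheel, 42 mm from the axle. The handle is a black level sleeve, 19 mm thick and 86 mm long, parallel to the axle, that spins freely on its pin and points towards the robot.
- ram (a joint): How far the ram has come down (m): 0 fully up, 0.016 fully down. Driven only by the handwheel. (Behind the press two monitors stand from about world x 0.77 on, and a wall shelf hangs 0.57 m over the desk from 0.80 on: keep wrists clear of them.)
- tray: Shallow steel sample tray, 200 x 120 mm, fixed; origin at the centre of its underside, x along its long side. Floor 3 mm thick, inside 194 x 114 mm, rim 10 mm high.
- microscope: Black microscope, part of the room, fixed: about 250 x 150 mm on plan and 370 mm high, between the robot's start posture and the work; pass over it or round it. Origin under its foot.
- pocket_1 (a point): Centre of the floor of round pocket 1 in the aluminium nest plate of the swing arm, 100 mm from the pin. Pocket 42 mm across, 5 mm deep; floor 21 mm and plate top 26 mm above the desk; the plate is 60 mm wide.
- pocket_2 (a point): Centre of the floor of round pocket 2 in the aluminium nest plate of the swing arm, 147 mm from the pin. Pocket 42 mm across, 5 mm deep; floor 21 mm and plate top 26 mm above the desk; the plate is 60 mm wide.
- pocket_3 (a point): Centre of the floor of round pocket 3 in the aluminium nest plate of the swing arm, 194 mm from the pin. Pocket 42 mm across, 5 mm deep; floor 21 mm and plate top 26 mm above the desk; the plate is 60 mm wide.
- pot_a: Clear sample pot with seeds and a blue lid; round, 38 mm across, rim 26 mm high; origin at the centre of its underside. With the lid loose it is 34 mm high in all, with the lid home 29 mm. Starts upright in the tray. May be absent.
- lid_a (a joint): How far the blue press-in lid (35 mm across) of pot_a is pressed in (m): 0 loose, 0.005 home. It takes about 3 N to push and stays where it is left.
- pot_b: Clear sample pot with seeds and a red lid; round, 38 mm across, rim 26 mm high; origin at the centre of its underside. With the lid loose it is 34 mm high in all, with the lid home 29 mm. Starts upright in the tray. May be absent.
- lid_b (a joint): How far the red press-in lid (35 mm across) of pot_b is pressed in (m): 0 loose, 0.005 home. It takes about 3 N to push and stays where it is left.
- pot_c: Clear sample pot with seeds and a white lid; round, 38 mm across, rim 26 mm high; origin at the centre of its underside. With the lid loose it is 34 mm high in all, with the lid home 29 mm. Starts upright in the tray. May be absent.
- lid_c (a joint): How far the white press-in lid (35 mm across) of pot_c is pressed in (m): 0 loose, 0.005 home. It takes about 3 N to push and stays where it is left.
- dish: Bystander: glass dish with seeds, 61 mm across, 14 mm high; origin under its centre.
- loupe: Bystander: small folding loupe, 26 x 34 x 16 mm; origin under its centre.
- notes: Bystander: yellow block of sticky notes, 78 x 78 x 21 mm; origin under its centre.
Mind the look-alikes: they are no part of the job. Leave any yellow look-alike of the pot_c alone.

How it is judged:
On the way, in this order (a step that is already met when the one before it is completed fails the run):
1. every pot stands in a pocket of the swung-out arm, its lid still loose (((distance between pot_a and pocket_1 below 0.0045 m and angle between pot_a's own z axis and vertical below 0.1 rad) or (distance between pot_a and pocket_2 below 0.0045 m and angle between pot_a's own z axis and vertical below 0.1 rad) or (distance between pot_a and pocket_3 below 0.0045 m and angle between pot_a's own z axis and vertical below 0.1 rad)) and ((distance between pot_b and pocket_1 below 0.0045 m and angle between pot_b's own z axis and vertical below 0.1 rad) or (distance between pot_b and pocket_2 below 0.0045 m and angle between pot_b's own z axis and vertical below 0.1 rad) or (distance between pot_b and pocket_3 below 0.0045 m and angle between pot_b's own z axis and vertical below 0.1 rad)) and ((distance between pot_c and pocket_1 below 0.0045 m and angle between pot_c's own z axis and vertical below 0.1 rad) or (distance between pot_c and pocket_2 below 0.0045 m and angle between pot_c's own z axis and vertical below 0.1 rad) or (distance between pot_c and pocket_3 below 0.0045 m and angle between pot_c's own z axis and vertical below 0.1 rad)) and value of joint swing_arm above 0.9 rad and value of joint each of lid_a, lid_b, lid_c below 0.002 m), for 0.2 s.
2. the arm is against its stop with every pot in a pocket, the ram still up (((distance between pot_a and pocket_1 below 0.0045 m and angle between pot_a's own z axis and vertical below 0.1 rad) or (distance between pot_a and pocket_2 below 0.0045 m and angle between pot_a's own z axis and vertical below 0.1 rad) or (distance between pot_a and pocket_3 below 0.0045 m and angle between pot_a's own z axis and vertical below 0.1 rad)) and ((distance between pot_b and pocket_1 below 0.0045 m and angle between pot_b's own z axis and vertical below 0.1 rad) or (distance between pot_b and pocket_2 below 0.0045 m and angle between pot_b's own z axis and vertical below 0.1 rad) or (distance between pot_b and pocket_3 below 0.0045 m and angle between pot_b's own z axis and vertical below 0.1 rad)) and ((distance between pot_c and pocket_1 below 0.0045 m and angle between pot_c's own z axis and vertical below 0.1 rad) or (distance between pot_c and pocket_2 below 0.0045 m and angle between pot_c's own z axis and vertical below 0.1 rad) or (distance between pot_c and pocket_3 below 0.0045 m and angle between pot_c's own z axis and vertical below 0.1 rad)) and value of joint swing_arm below 0.025 rad and value of joint ram below 0.001 m), for 0.2 s.
3. the ram is at the bottom of its stroke, the arm at its stop, and every lid is pressed home (value of joint swing_arm below 0.025 rad and value of joint ram above 0.0145 m and value of joint each of lid_a, lid_b, lid_c above 0.0038 m), for 0.05 s.
4. the handwheel has made one full turn and the ram is fully up (value of joint swing_arm below 0.025 rad and value of joint handwheel between 6.08 and 6.53 rad and value of joint ram below 0.001 m), for 0.2 s.
5. the arm is swung out again (value of joint swing_arm above 1.1 rad), for 0.2 s.
At the end, for the whole second after the job is handed in: Every pot stands upright and released in the tray, its lid at least 3.8 mm pressed in; the handwheel has made one turn (within 0.2 rad) with the ram fully up (within 1 mm); the empty arm is against its stop (within 0.025 rad) (all of step 4 and x of pot_a in the frame of tray between -0.083 and 0.083 m and y of pot_a in the frame of tray between -0.043 and 0.043 m and height (world z) of each of pot_a, pot_b, pot_c below 0.008 m and angle between each of pot_a, pot_b, pot_c's own z axis and vertical below 0.1 rad and linear speed of each of pot_a, pot_b, pot_c below 0.02 m/s and x of pot_b in the frame of tray between -0.083 and 0.083 m and y of pot_b in the frame of tray between -0.043 and 0.043 m and x of pot_c in the frame of tray between -0.083 and 0.083 m and y of pot_c in the frame of tray between -0.043 and 0.043 m and value of joint each of lid_a, lid_b, lid_c above 0.0038 m); the robot touches nothing.
It fails at once if the handwheel is turned back or well past one turn (value of joint handwheel below -0.4 rad or value of joint handwheel above 6.75 rad).
It fails at once if the ram comes down while the arm is away from its stop (value of joint ram above 0.003 m and value of joint swing_arm above 0.06 rad).
It fails at once if a bystander is disturbed (distance of any of dish, loupe, notes from where it was at the start of the episode above 0.02 m).
Of pot_a, pot_b, pot_c only 2 to 3 are there at a start; the rules pass over those that are not, and their reading is None.
At some moment in a run one of pot_a, pot_b, pot_c may be knocked a few centimetres aside while the robot is not near it.
Once in a run the grip may slacken for a moment while it holds something.
It also fails if it takes over 210 s, if anything falls off the work surface, if the arm or the gripper's body presses on something with over 40 N, if the wrist force passes 120 N, or if a joint passes its speed limit or range.

## Working session

There is one attempt and no reset: what is moved stays moved. The work goes in short steps, Python scripts to look and compute and a shell command to move; the robot and the scene stay as the last step left them, time stands still between calls to the robot, and variables do not carry over. Pictures are saved under pics/ and viewed, at most 14 in all, crops included, and the job is handed in when it is done.

```bash
mkdir -p pics; ls; python3 - <<'E'
from cell import *
import cv2
s=sense();print(s)
for n in("scene","side"):
    p,d=camera(n);cv2.imwrite(f"pics/{n}0.png",p)
    import numpy as np;np.save(f"pics/{n}0.npy",d)
    print(n,calibration(n))
print(calibration("wrist"))
E
```

```text
pics
{'t': 0.0, 'joint_pos': array([-8.92351497e-01,  3.85534664e-01,  6.60601763e-03, -4.79343823e-04,
       -1.19400035e+00, -2.58597494e-01]), 'joint_velocities': array([-0.0013605 , -0.00077716,  0.00271183, -0.00019663, -0.00037428,
        0.00115481]), 'tau': array([-1.02445891e-03, -3.90659273e+01,  1.87404406e+01,  4.21986312e+00,
        1.10150772e-02, -1.91664330e-04]), 'position': array([ 0.25452173, -0.57015755,  0.22146799]), 'ee_rot': array([-2.08298638e-01,  9.78064666e-01,  1.05201854e-03, -2.82764337e-04]), 'force': array([-0.49194004, -0.85942417, -1.01861448]), 'wrist_torque': array([ 0.02540291,  0.01189434, -0.02171254]), 'grip_force': 0.0, 'grip_width': 0.9976988761304278}
scene {'K': array([[502.3894737 ,   0.        , 281.31250774],
       [  0.        , 502.3894737 , 214.15905143],
       [  0.        ,   0.        ,   1.        ]]), 'R': array([[-0.76776629, -0.64065173, -0.01001407],
       [-0.36547352,  0.45071901, -0.81442095],
       [ 0.52627372, -0.62162507, -0.5801881 ]]), 't': array([0.28274102, 0.37979792, 1.37907666])}
side {'K': array([[455.25
[... 167 characters left out ...]
-0.21395251,  0.00470728],
       [-0.08255854, -0.3970447 , -0.91407855],
       [ 0.1974384 ,  0.89251321, -0.40550986]]), 't': array([-0.56258159,  0.11516439,  1.26290954])}
{'K': array([[333.7554994 ,   0.        , 275.86724428],
       [  0.        , 333.7554994 , 209.90380971],
       [  0.        ,   0.        ,   1.        ]]), 'tool_from_camera': array([[-1.33616670e-03, -9.59959948e-01, -2.80134096e-01,
         7.57260938e-02],
       [ 9.99999080e-01, -1.21660215e-03, -6.00698512e-04,
        -3.30600110e-04],
       [ 2.35834770e-04, -2.80134641e-01,  9.59960690e-01,
        -1.61112539e-01],
       [ 0.00000000e+00,  0.00000000e+00,  0.00000000e+00,
         1.00000000e+00]])}
```

View pics/scene0.png

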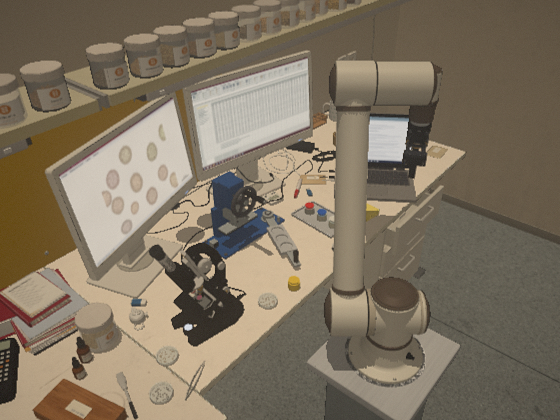

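View pics/side0.png

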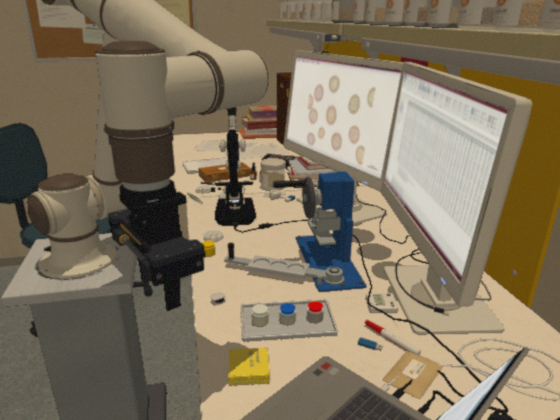

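The side view shows the steel tray with pots: white (260,315), blue (287,313) and red (315,311). The yellow look-alike is at (207,247), next to the dish (213,237). The loupe is at (218,298) and the notes at (250,365). The arm runs from its post (231,250) to its pin (334,274).

```bash
cat > h.py <<'E'
from cell import *
import numpy as np,cv2
from scipy.spatial.transform import Rotation as Ro
def cam(n,s=None):
    c=calibration(n);K=c["K"]
    if n=="wrist":
        s=s or sense();T=np.eye(4);T[:3,:3]=Ro.from_quat(s["ee_rot"]).as_matrix();T[:3,3]=s["position"]
        T=T@c["tool_from_camera"];return K,T[:3,:3],T[:3,3]
    return K,c["R"].T,-c["R"].T@c["t"]
def plane(C,uv,z):
    K,R,o=C;d=R@np.linalg.solve(K,np.r_[uv,1.]);return o+d*(z-o[2])/d[2]
def dep(C,uv,D,w=1):
    K,R,o=C;u,v=map(int,uv);q=D[v-w:v+w+1,u-w:u+w+1];q=q[q>0]
    return o+R@np.linalg.solve(K,np.r_[uv,1.])*np.median(q)
def proj(C,X):
    K,R,o=C;p=K@(R.T@(np.asarray(X)-o));return p[:2]/p[2]
def blobs(p,lo,hi,amin=30):
    m=cv2.inRange(cv2.cvtColor(p,cv2.COLOR_BGR2HSV),np.array(lo),np.array(hi))
    n,l,st,c=cv2.connectedComponentsWithStats(m)
    return [(c[i].round(1),st[i].tolist()) for i in range(1,n) if st[i,4]>=amin]
E
python3 - <<'E'
from h import *
np.set_printoptions(precision=4,suppress=True)
for n in("side","scene"):
    p=cv2.imread(f"pics/{n}0.png");D=np.load(f"pics/{n}0.npy");C=cam(n)
    for nm,lo,hi in(("red",(0,150,110),(6,255,255)),("red2",(174,150,110),(180,255,255)),("blue",(100,150,60),(118,255,255)),("yel",(20,150,90),(33,255,255))):
        for c,st in blobs(p,lo,hi,25):print(n,nm,c,st,dep(C,c,D),plane(C,c,.037)[:2])
C=cam("side");D=np.load("pics/side0.npy")
for nm,uv in dict(white=(260,311),bl=(288,309),re=(315,308),pin=(334,274),post=(231,246),armnear=(231,262),loupe=(218,298),dish=(213,237),notes=(250,362),handle=(280,183),wheel=(310,198),traynl=(247,305),trayfr=(330,331)).items():print(nm,dep(C,uv,D))
p=cv2.imread("pics/side0.png");cv2.imwrite("pics/c1.png",cv2.resize(p[160:345,190:390],None,fx=4,fy=3.2,interpolation=cv2.INTER_CUBIC)[:600,:800])
E
```

```text
side red [314.9 306. ] [308, 301, 15, 11, 129] [ 0.5615 -0.4025  0.0385] [ 0.5621 -0.4005]
side red [373.6 325.8] [365, 320, 18, 13, 86] [ 0.6753 -0.4641  0.0132] [ 0.661  -0.4931]
side red [325.3 365.6] [322, 363, 8, 6, 28] [ 0.5353 -0.5656  0.0194] [ 0.5287 -0.5842]
side blue [334.6 232.1] [297, 172, 68, 119, 2519] [ 0.7087 -0.0926  0.0578] [ 0.7234 -0.0517]
side blue [287.2 308.3] [281, 304, 14, 10, 113] [ 0.5002 -0.3978  0.0382] [ 0.5006 -0.3962]
side yel [346.2  48.4] [324, 40, 45, 18, 529] [1.057  0.8611 0.488 ] [3.6095 7.9078]
side yel [388.3  57.1] [379, 53, 21, 9, 115] [1.0591 0.4179 0.4854] [3.5549 5.8128]
side yel [437.4  66.5] [429, 62, 18, 11, 103] [1.0581 0.0736 0.4859] [3.5632 4.3429]
side yel [527.1 188.5] [460, 68, 100, 239, 10366] [ 1.0581 -0.3771  0.2666] [1.5444 0.1587]
side yel [208.8 247.8] [202, 240, 13, 17, 161] [ 0.3541 -0.0577  0.0276] [ 0.3534 -0.0758]
side yel [248.2 366.4] [228, 348, 41, 37, 1344] [ 0.3927 -0.5416  0.0232] [ 0.3908 -0.5569]
scene red [309.1 204.9] [305, 203, 9, 5, 38] [ 0.5631 -0.3982  0.0363] [ 0.5625 -0.3974]
scene red [ 58.2 301.6] [48
[... 290 characters left out ...]
3 0.3137] [1.5468 0.1604]
scene yel [370.6 207.6] [367, 204, 11, 7, 31] [ 0.3839 -0.5489  0.0209] [ 0.3728 -0.5281]
scene yel [ 10.6 276.6] [0, 269, 28, 19, 103] [1.0542 0.5164 0.0361] [1.053  0.5167]
scene yel [293.4 282.9] [288, 276, 12, 15, 146] [ 0.3456 -0.0321  0.0309] [ 0.3416 -0.027 ]
white [ 0.4406 -0.3949  0.0378]
bl [ 0.5015 -0.3997  0.0375]
re [ 0.5595 -0.4101  0.0387]
pin [ 0.6471 -0.2771  0.0355]
post [ 0.4093 -0.1303  0.0643]
armnear [ 0.407  -0.1341  0.0184]
loupe [ 0.3582 -0.2943  0.0165]
dish [0.3721 0.0328 0.0155]
notes [ 0.3979 -0.53    0.0226]
handle [ 0.5444 -0.1148  0.2252]
wheel [ 0.6139 -0.1571  0.1943]
traynl [ 0.4219 -0.3242  0.008 ]
trayfr [ 0.5784 -0.4613  0.013 ]
```

View pics/c1.png

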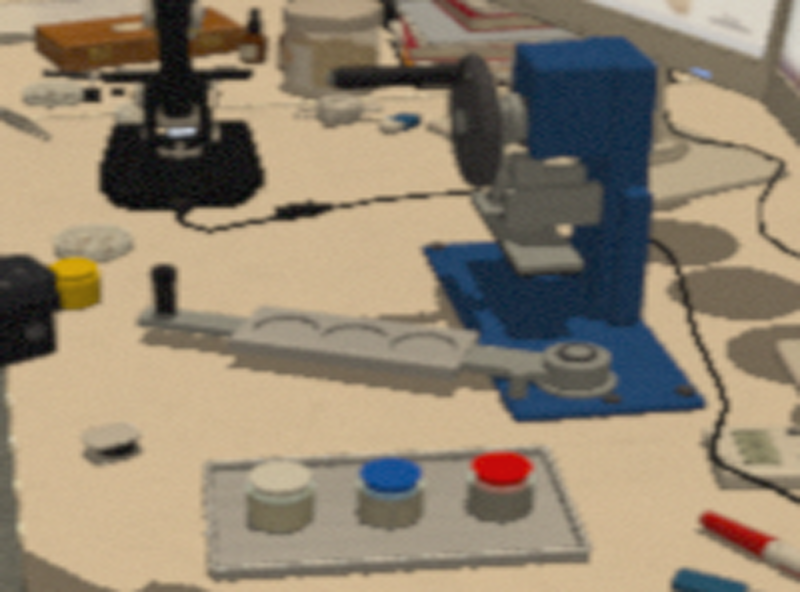

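The crop confirms the three pots in the tray: white (280,495), blue (390,490) and red (500,485). The yellow-lidded one (78,283), standing outside the tray, is the look-alike and stays put. Next is a helper that converts targets to tool shifts, then a closer look with the wrist camera.

```bash
cat >> h.py <<'E'
def go(xyz,yaw=90,s=None,tilt=0):
    """shift (tool mm) and turn (tool rotvec deg) to TCP xyz, tool down, tool y at world angle yaw (deg)"""
    s=s or sense();R=Ro.from_quat(s["ee_rot"]).as_matrix();a=np.radians(yaw)
    y=np.array([np.cos(a),np.sin(a),0]);z=np.array([0,0,-1.]);G=np.c_[np.cross(y,z),y,z]
    sh=R.T@(np.asarray(xyz)-s["position"])*1000;rv=Ro.from_matrix(R.T@G).as_rotvec(degrees=True)
    print("shift",sh.round(1),"turn",rv.round(1));return sh,rv
E
python3 -c "
from h import *
go((.5,-.27,.29),90)"
```

```text
shift [-346.5  174.3  -68.1] turn [ 0.1 -0.  24. ]
```

```bash
python3 -m creep '[[[0.3,-346,174,-68,0,0,24],[0.3,-346,174,-68,0,0,24],[0.3,-346,174,-68,0,0,24],[0.3,-346,174,-68,0,0,24],[0.3,-346,174,-68,0,0,24],[0.3,-346,174,-68,0,0,24],[0.3,-346,174,-68,0,0,24],[0.3,-346,174,-68,0,0,24],[0.3,-346,174,-68,0,0,24],[0.3,-346,174,-68,0,0,24],[0.3,-346,174,-68,0,0,24],[0.3,-346,174,-68,0,0,24]]]'
cat > shot.py <<'E'
from h import *
import sys,pickle
def shot(n,tag):
    s=sense();p,d=camera(n);cv2.imwrite(f"pics/{tag}.png",p);np.save(f"pics/{tag}.npy",d);pickle.dump(s,open(f"pics/{tag}.pkl","wb"));return s,p,d
def load(tag):return pickle.load(open(f"pics/{tag}.pkl","rb")),cv2.imread(f"pics/{tag}.png"),np.load(f"pics/{tag}.npy")
if __name__=="__main__":shot(sys.argv[1],sys.argv[2])
E
python3 shot.py wrist w1
```

```text
t: 1.1
position: [0.5005, -0.2694, 0.2902]
ee_rot: [-0.002, 1.0, 0.0, -0.0]
force: [0.2, -0.1, -0.7]
grip_width: 0.651
grip_force: 0.0
```

View pics/w1.png

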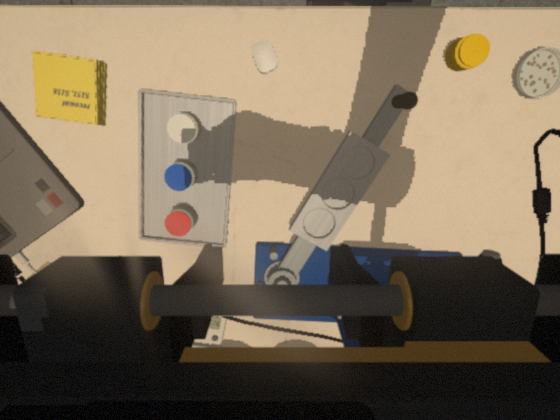

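The wrist view shows the lids white (183,127), blue (179,177) and red (179,223). The tray corners are about (140,90), (235,100), (222,244) and (141,239). The arm pin is at (282,275), the pockets at (319,222), (338,192) and (357,162), and the post knob at (404,100). The press base's front edge runs from (257,243) to (460,251).

```bash
python3 - <<'E'
from shot import *
np.set_printoptions(precision=4,suppress=True)
s,p,D=load("w1");C=cam("wrist",s)
h=.037
for nm,lo,hi in(("red",(0,120,60),(8,255,255)),("red",(172,120,60),(180,255,255)),("blue",(100,120,40),(120,255,255))):
    for c,st in blobs(p,lo,hi,100):
        if c[0]<220:print(nm,c,st,plane(C,c,h)[:2],dep(C,c,D))
# white via depth: points higher than 0.03 near
K,R,o=C;v,u=np.mgrid[0:420,0:560]
X=o+(np.linalg.inv(K)@np.stack([u.ravel(),v.ravel(),np.ones(u.size)])*D.ravel()).T@R.T
X=X.reshape(420,560,3)
for nm,c in dict(w=(183,127),b=(179,177),r=(179,223)).items():
    m=np.hypot(u-c[0],v-c[1])<22
    m&=(X[...,2]>.033)&(X[...,2]<.045)&(D>0);q=X[m];print(nm,m.sum(),q.mean(0),q.min(0),q.max(0))
for nm,uv,z in(("pin",(282,275),.03),("post",(404,100),.068),("p1",(319,222),.026),("p2",(338,192),.026),("p3",(357,162),.026),("tray",(140,90),.01),("tray",(235,100),.01),("tray",(222,244),.01),("tray",(141,239),.01),("base",(257,243),.01),("base",(460,251),.01)):
    print(nm,plane(C,uv,z),dep(C,uv,D))
m=(X[...,2]>.022)&(X[...,2]<.032)&(u>275)&(u<400)&(v>120)&(v<260)&(D>0)
m=cv2.morphologyEx(m.astype('uint8'),cv2.MORPH_OPEN,np.ones((25,25)))
cs,_=cv2.findContours(m,cv2.RETR_EXTERNAL,cv2.CHAIN_APPROX_NONE);c=max(cs,key=cv2.contourArea)[:,0]
W=np.array([plane(C,q.astype(float),.026)[:2] for q in c],np.float32);print("plate",cv2.minAreaRect(W))
cv2.imwrite("pics/c2.png",cv2.resize(p[70:300,120:430],None,fx=2.5,fy=2.5,interpolation=cv2.INTER_CUBIC))
E
```

```text
red [177.6 223.3] [165, 211, 26, 25, 499] [ 0.5641 -0.3977] [ 0.5646 -0.3981  0.0357]
blue [175.8 176.8] [165, 165, 21, 25, 402] [ 0.5025 -0.395 ] [ 0.5027 -0.3953  0.0361]
w 656 [ 0.4428 -0.3849  0.0358] [ 0.4255 -0.4014  0.0331] [ 0.4596 -0.3677  0.0385]
b 585 [ 0.5027 -0.3933  0.0359] [ 0.4863 -0.4104  0.0335] [ 0.5199 -0.376   0.038 ]
r 518 [ 0.5642 -0.3986  0.0359] [ 0.5476 -0.4159  0.0337] [ 0.5814 -0.3817  0.0379]
pin [ 0.6421 -0.2604  0.03  ] [ 0.6403 -0.2605  0.0335]
post [ 0.4113 -0.1296  0.068 ] [ 0.4112 -0.1292  0.0667]
p1 [ 0.5655 -0.2113  0.026 ] [ 0.5677 -0.2104  0.0195]
p2 [ 0.5242 -0.188   0.026 ] [ 0.5257 -0.1868  0.0195]
p3 [ 0.485 -0.166  0.026] [ 0.4859 -0.1644  0.0196]
tray [ 0.3981 -0.4389  0.01  ] [ 0.3981 -0.4391  0.0094]
tray [ 0.4097 -0.3209  0.01  ] [ 0.4093 -0.3221 -0.0004]
tray [ 0.604  -0.3455  0.01  ] [ 0.6046 -0.3458  0.0085]
tray [ 0.5967 -0.4596  0.01  ] [ 0.597  -0.46    0.0091]
base [ 0.6024 -0.2958  0.01  ] [ 0.6035 -0.296   0.0073]
base [ 0.614  -0.0059  0.01  ] [ 0.6188  0.0008 -0.0012]Traceback (most recent call last):
  File "<stdin>", line 19, in <module>
ValueError: max() iterable argument is empty
```

```bash
python3 - <<'E'
from shot import *
np.set_printoptions(precision=4,suppress=True)
s,p,D=load("w1");C=cam("wrist",s)
K,R,o=C;v,u=np.mgrid[0:420,0:560]
X=o+(np.linalg.inv(K)@np.stack([u.ravel(),v.ravel(),np.ones(u.size)])*D.ravel()).T@R.T
X=X.reshape(420,560,3)
m=(X[...,2]>.015)&(X[...,2]<.032)&(u>285)&(u<400)&(v>120)&(v<260)&(D>0)
m=cv2.morphologyEx(m.astype('uint8'),cv2.MORPH_CLOSE,np.ones((5,5)))
m=cv2.morphologyEx(m,cv2.MORPH_OPEN,cv2.getStructuringElement(2,(29,29)))
cs,_=cv2.findContours(m,cv2.RETR_EXTERNAL,cv2.CHAIN_APPROX_NONE);c=max(cs,key=cv2.contourArea)[:,0]
W=np.array([plane(C,q.astype(float),.026)[:2] for q in c],np.float32);print("plate",cv2.minAreaRect(W))
# pocket floors by depth
for a,b,nm in((319,222,1),(338,192,2),(357,162,3)):
    q=(np.hypot(u-a,v-b)<24)&(X[...,2]>.015)&(X[...,2]<.0222)&(D>0)
    q=cv2.morphologyEx(q.astype('uint8'),cv2.MORPH_OPEN,cv2.getStructuringElement(2,(9,9)))
    print(nm,q.sum(),X[q>0].mean(0),np.c_[X[q>0].min(0),X[q>0].max(0)].tolist())
im=cv2.resize(p[70:300,120:430],None,fx=2.5,fy=2.5,interpolation=cv2.INTER_CUBIC)
cv2.drawContours(im,[((c-[120,70])*2.5).astype(int)],-1,(0,255,0),1)
cv2.imwrite("pics/c2.png",im)
E
```

```text
plate ((0.5268413424491882, -0.19043362140655518), (0.061959028244018555, 0.1701190322637558), 60.20145034790039)
1 653 [ 0.5679 -0.212   0.0199] [[0.5474292537739268, 0.5882003757680847], [-0.23095712897760462, -0.19115917953795053], [0.017282906670269493, 0.02216617613758537]]
2 700 [ 0.527  -0.1885  0.0199] [[0.5069019486126368, 0.5474945949068101], [-0.2082572035955652, -0.16718976215597098], [0.017443540161367843, 0.02218191914122314]]
3 746 [ 0.4865 -0.1643  0.0199] [[0.4666421226983953, 0.5064371679169793], [-0.1843475044306192, -0.14420195576087258], [0.017068481908230237, 0.02215293430301457]]
```

View pics/c2.png

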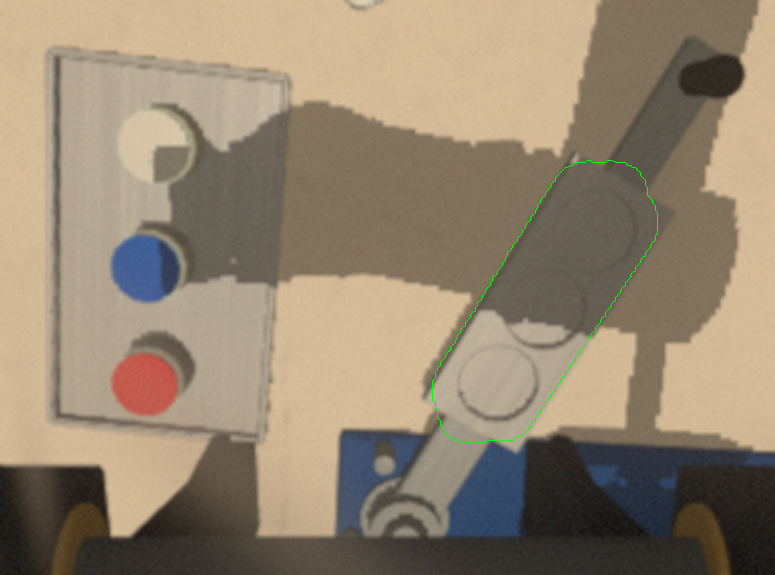

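The depth masks put the pocket floors at (0.568,-0.212), (0.527,-0.1885) and (0.4865,-0.164), 47 mm apart as specified. That gives the pin at (0.654,-0.263), the post at (0.413,-0.121) and an arm direction of 149.6°. I'll pick the white pot first, then blue and red.

```bash
python3 -c "
from h import *
go((.4428,-.3849,.08),83.5);go((.4428,-.3849,.013),83.5)"
```

```text
shift [  56.9 -114.6  210. ] turn [ 0.  -0.1  6.6]
shift [  56.8 -114.7  277. ] turn [ 0.  -0.1  6.6]
```

```bash
python3 -m creep '[[[0.3,57,-114.5,100,0,0,6.6],[0.3,57,-114.5,210,0,0,6.6],[0.3,57,-114.5,210,0,0,6.6],[0.3,57,-114.5,210,0,0,6.6],[0.3,57,-114.5,210,0,0,6.6],[0.3,57,-114.5,210,0,0,6.6],[0.3,57,-114.5,240,0,0,6.6],[0.3,57,-114.5,265,0,0,6.6],[0.3,57,-114.5,277,0,0,6.6],[0.3,57,-114.5,277,0,0,6.6],[-0.3,57,-114.5,277,0,0,6.6],[-1,57,-114.5,277,0,0,6.6]]]'
python3 -m creep '[[[-1,0,0,0,0,0,0],[-1,0,0,0,0,0,0],[-1,0,0,0,0,0,0],[-1,0,0,0,0,0,0]]]'
python3 -c "
from h import *
go((.4428,-.3849,.05),83.5)
y=59.6
for d in(.06,.031):go((.4865,-.1643,d),y)"
```

```text
t: 2.15
position: [0.4431, -0.3863, 0.0146]
ee_rot: [0.057, 0.998, -0.0, 0.001]
force: [0.7, 0.0, 0.1]
grip_width: 0.572
grip_force: 0.0
t: 2.48
position: [0.4436, -0.3858, 0.015]
ee_rot: [0.057, 0.998, -0.001, 0.001]
force: [-0.3, 0.4, 6.1]
grip_width: 0.426
grip_force: 30.0
shift [  0.8   0.7 -35. ] turn [-0.1  0.1 -0. ]
shift [-17.6 224.9 -45.2] turn [-0.   0.1 23.9]
shift [-17.5 224.9 -16.2] turn [-0.   0.1 23.9]
```

```bash
python3 -m creep '[[[-1,0,0,-25,0,0,0],[-1,0,0,-43,0,0,0],[-1,-17.6,225,-43,0,0,23.9],[-1,-17.6,225,-43,0,0,23.9],[-1,-17.6,225,-43,0,0,23.9],[-1,-17.6,225,-43,0,0,23.9],[-1,-17.6,225,-43,0,0,23.9],[-1,-17.6,225,-43,0,0,23.9],[-1,-17.6,225,-43,0,0,23.9],[-1,-17.6,225,-43,0,0,23.9]]]'
python3 -c "
from h import *
go((.4865,-.1643,.033),59.6)"
python3 shot.py side s2; python3 - <<'E'
import cv2
p=cv2.imread('pics/s2.png');cv2.imwrite('pics/c3.png',cv2.resize(p[200:345,180:380],None,fx=4,fy=4))
E
```

```text
t: 3.32
position: [0.4864, -0.1622, 0.0568]
ee_rot: [0.261, 0.965, 0.0, 0.0]
force: [-0.1, 0.1, -0.8]
grip_width: 0.429
grip_force: 30.0
shift [-1.2 -1.8 23.8] turn [0.  0.  0.2]
```

View pics/c3.png

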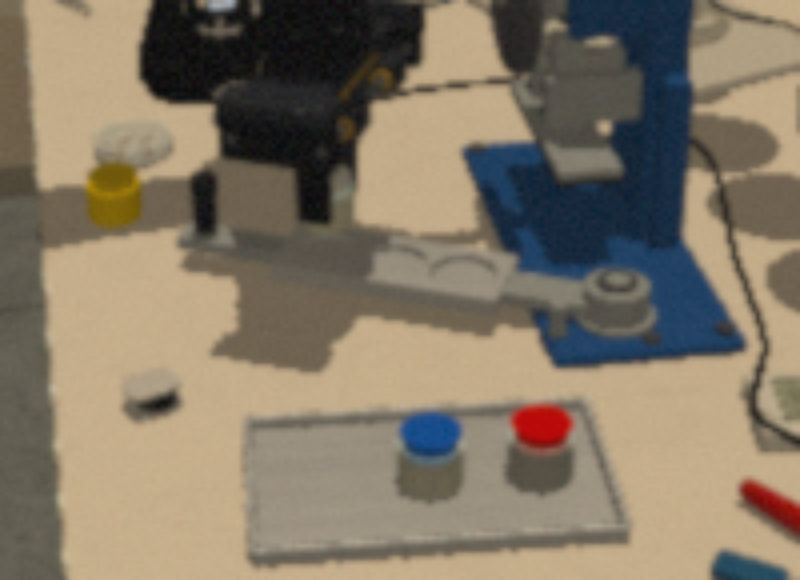

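```bash
python3 -c "
from h import *
C=cam('side')
for X in((.4864,-.1622,.0568),(.4864,-.1622,.075),(.4864,-.1622,.045),(.4865,-.1643,.021),(.413,-.121,.068)):
  q=proj(C,X);print(X,q.round(1),((q-[180,200])*4).round())"
```

```text
(0.4864, -0.1622, 0.0568) [262.  251.3] [328. 205.]
(0.4864, -0.1622, 0.075) [261.9 245.1] [327. 180.]
(0.4864, -0.1622, 0.045) [262.  255.2] [328. 221.]
(0.4865, -0.1643, 0.021) [262.3 263.6] [329. 254.]
(0.413, -0.121, 0.068) [231.9 243. ] [208. 172.]
```

```bash
python3 -m creep '[[[-1,0,0,8,0,0,0],[-1,0,0,12,0,0,0],[-1,0,0,12,0,0,0]]]'
python3 -c "
from h import *
go((.4865,-.1643,.033),59.6)"
```

```text
t: 3.62
position: [0.4846, -0.1647, 0.0431]
ee_rot: [0.264, 0.965, -0.0, -0.002]
force: [-0.2, -0.6, -0.4]
grip_width: 0.425
grip_force: 30.0
shift [-1.4  1.3 10. ] turn [-0.1 -0.2 -0.2]
```

```bash
for i in 1 2 3; do python3 -m creep '[[[-1,0,0,0,0,0,0]]]' | grep -A0 -E 'posit|ee_rot'; done
```

```text
position: [0.4853, -0.1647, 0.0438]
ee_rot: [0.263, 0.965, -0.0, -0.001]
position: [0.4858, -0.1645, 0.0443]
ee_rot: [0.263, 0.965, -0.0, -0.0]
position: [0.486, -0.1643, 0.0446]
ee_rot: [0.263, 0.965, -0.0, 0.0]
```

```bash
python3 -m creep '[[[-1,0,0,4,0,0,0],[-1,0,0,8,0,0,0],[-1,0,0,11,0,0,0],[-1,0,0,12,0,0,0],[-1,0,0,12,0,0,0],[-1,0,0,12,0,0,0]]]'
```

```text
t: 4.37
position: [0.4858, -0.1638, 0.033]
ee_rot: [0.262, 0.965, -0.0, -0.0]
force: [-1.3, 0.5, 3.7]
grip_width: 0.426
grip_force: 30.0
```

```bash
python3 -m creep '[[[0.3,0,0,0,0,0,0],[0.3,0,0,0,0,0,0],[0.3,0,0,0,0,0,0],[0.3,0,0,-30,0,0,0],[0.3,0,0,-60,0,0,0],[0.3,0,0,-60,0,0,0]]]'
python3 -c "
from h import *
go((.5027,-.3933,.08),83.5);go((.5027,-.3933,.013),83.5)"
```

```text
t: 4.87
position: [0.4873, -0.164, 0.0959]
ee_rot: [0.262, 0.965, 0.0, 0.002]
force: [-0.9, -0.2, -0.6]
grip_width: 0.641
grip_force: 0.0
shift [-129.2 -190.    16.1] turn [  0.    0.2 -23.9]
shift [-128.9 -190.1   83.1] turn [  0.    0.2 -23.9]
```

```bash
python3 -m creep '[[[0.3,-129,-190,10,0,0,-23.9],[0.3,-129,-190,10,0,0,-23.9],[0.3,-129,-190,10,0,0,-23.9],[0.3,-129,-190,10,0,0,-23.9],[0.3,-129,-190,10,0,0,-23.9],[0.3,-129,-190,15,0,0,-23.9],[0.3,-129,-190,30,0,0,-23.9],[0.3,-129,-190,60,0,0,-23.9],[0.3,-129,-190,78,0,0,-23.9],[0.3,-129,-190,78,0,0,-23.9],[0.3,-129,-190,78,0,0,-23.9]]]'
python3 -m creep '[[[-1,0,0,0,0,0,0],[-1,0,0,0,0,0,0],[-1,0,0,0,0,0,0],[-1,0,0,0,0,0,0],[-1,0,0,0,0,0,0]]]'
python3 -c "
from h import *
go((.527,-.1885,.033),59.6)"
```

```text
t: 5.78
position: [0.5001, -0.3927, 0.0127]
ee_rot: [0.057, 0.998, 0.001, -0.002]
force: [0.4, -1.5, 0.6]
grip_width: 0.649
grip_force: 0.0
t: 6.2
position: [0.5018, -0.3931, 0.0159]
ee_rot: [0.057, 0.998, -0.0, 0.001]
force: [0.8, 0.8, 3.8]
grip_width: 0.424
grip_force: 30.0
shift [ -1.8 206.2 -17.2] turn [-0.   0.1 23.9]
```

```bash
python3 -m creep '[[[-1,0,0,-25,0,0,0],[-1,0,0,-45,0,0,0],[-1,-1,206.5,-45,0,0,23.9],[-1,-1,206.5,-45,0,0,23.9],[-1,-1,206.5,-45,0,0,23.9],[-1,-1,206.5,-45,0,0,23.9],[-1,-1,206.5,-45,0,0,23.9],[-1,-1,206.5,-45,0,0,23.9],[-1,-1,206.5,-40,0,0,23.9],[-1,-1,206.5,-35,0,0,23.9],[-1,-1,206.5,-30,0,0,23.9],[-1,-1,206.5,-30,0,0,23.9]]]'
python3 -m creep '[[[-1,0,0,0,0,0,0],[-1,0,0,0,0,0,0]]]'
python3 -c "
from h import *
go((.5265,-.1882,.034),59.6)"
```

```text
t: 7.2
position: [0.5242, -0.1891, 0.0429]
ee_rot: [0.264, 0.965, -0.0, -0.001]
force: [-0.8, -0.3, -0.1]
grip_width: 0.428
grip_force: 30.0
t: 7.37
position: [0.5253, -0.1891, 0.0443]
ee_rot: [0.263, 0.965, -0.0, -0.0]
force: [0.6, 0.3, -0.5]
grip_width: 0.426
grip_force: 30.0
shift [-0.6  1.4 10.3] turn [-0.  -0.  -0.1]
```

```bash
python3 -m creep '[[[-1,-0.3,0.7,4,0,0,0],[-1,-0.3,0.7,8,0,0,0],[-1,-0.3,0.7,11,0,0,0],[-1,-0.3,0.7,11,0,0,0],[-1,-0.3,0.7,11,0,0,0]]]'
python3 -m creep '[[[0.3,0,0,0,0,0,0],[0.3,0,0,0,0,0,0],[0.3,0,0,0,0,0,0],[0.3,0,0,-30,0,0,0],[0.3,0,0,-60,0,0,0],[0.3,0,0,-60,0,0,0],[0.3,0,0,-60,0,0,0]]]'
python3 -c "
from h import *
go((.5642,-.3986,.08),83.5);go((.5642,-.3986,.013),83.5)"
```

```text
t: 7.78
position: [0.526, -0.1877, 0.0338]
ee_rot: [0.262, 0.965, -0.0, -0.0]
force: [-1.2, -0.1, 3.2]
grip_width: 0.426
grip_force: 30.0
t: 8.37
position: [0.5264, -0.1873, 0.0935]
ee_rot: [0.263, 0.965, 0.0, 0.001]
force: [1.1, 0.2, -0.3]
grip_width: 0.641
grip_force: 0.0
shift [-139.7 -163.    13.5] turn [  0.1   0.1 -24. ]
shift [-139.6 -163.    80.5] turn [  0.1   0.1 -24. ]
```

Pocket 1 at the current arm angle would put the gripper body into the handwheel, so before loading the red pot I'll swing the arm right out by caging its post.

```bash
cat > arc.py <<'E'
from h import *
PIN=np.array([.6542,-.2626])
def arc(dirs,z,s=None,r=.28,yoff=-90):
    for d in dirs:
        a=np.radians(d);print(d,end=" ");go((PIN[0]+r*np.cos(a),PIN[1]+r*np.sin(a),z),d+yoff,s)
E
python3 -c "
from arc import *
arc([149.6],.11);arc([149.6],.04)"
```

```text
149.6 shift [131.7  -0.4 -16.7] turn [ 0.1  0.1 -0.1]
149.6 shift [131.8  -0.5  53.3] turn [ 0.1  0.1 -0.1]
```

```bash
python3 -m creep '[[[0.1,132,0,-10,0,0,0],[0.1,132,0,-10,0,0,0],[0.1,132,0,-10,0,0,0],[0.1,132,0,-10,0,0,0],[0.1,132,0,-5,0,0,0],[0.1,132,0,20,0,0,0],[0.1,132,0,45,0,0,0],[0.1,132,0,53,0,0,0],[-0.35,132,0,53,0,0,0],[-0.35,132,0,53,0,0,0],[-0.35,132,0,53,0,0,0]]]'
python3 -c "
from arc import *
arc([154,158,162,166,170,173],.04)"
```

```text
t: 9.28
position: [0.4135, -0.1207, 0.041]
ee_rot: [0.263, 0.965, 0.0, 0.001]
force: [1.0, -0.1, -0.6]
grip_width: 0.405
grip_force: 0.0
154 shift [ -0.2 -22.1   1. ] turn [ 0.   0.1 -4.4]
158 shift [ -2.4 -41.5   1. ] turn [ 0.   0.1 -8.4]
162 shift [ -5.9 -60.7   1. ] turn [  0.    0.1 -12.4]
166 shift [-10.8 -79.6   1. ] turn [  0.    0.1 -16.4]
170 shift [-17.  -98.2   1. ] turn [  0.    0.1 -20.4]
173 shift [ -22.5 -111.8    1. ] turn [  0.    0.1 -23.4]
```

```bash
python3 -m creep '[[[-0.35,0,-11,0,0,0,-2.2],[-0.35,0,-22,0,0,0,-4.4],[-0.35,-1.2,-32,0,0,0,-6.4],[-0.35,-2.4,-41.5,0,0,0,-8.4],[-0.35,-4,-51,0,0,0,-10.4],[-0.35,-6,-61,0,0,0,-12.4],[-0.35,-8.3,-70,0,0,0,-14.4],[-0.35,-11,-80,0,0,0,-16.4],[-0.35,-14,-89,0,0,0,-18.4],[-0.35,-17,-98,0,0,0,-20.4],[-0.35,-19,-102,0,0,0,-21.4],[-0.35,-19,-102,0,0,0,-21.4]]]'
python3 -m creep '[[[-0.35,0,0,0,0,0,0],[-0.35,0,0,0,0,0,0]]]'
python3 -c "
from arc import *
s=sense();q=s['position'][:2]-PIN;print(np.degrees(np.arctan2(q[1],q[0])),np.hypot(*q))"
```

```text
t: 10.28
position: [0.3802, -0.2117, 0.0416]
ee_rot: [0.082, 0.997, 0.005, 0.004]
force: [8.7, 59.6, 10.2]
grip_width: 0.446
grip_force: 29.9
t: 10.45
position: [0.3804, -0.2106, 0.0416]
ee_rot: [0.081, 0.997, 0.005, 0.004]
force: [7.9, 58.8, 10.2]
grip_width: 0.422
grip_force: 29.9
169.25514103841894 0.27872039989373165
```

```bash
python3 -m creep '[[[-0.2,0,6,0,0,0,0],[0,0,11,0,0,0,0],[0.1,0,11,0,0,0,0],[0.1,0,11,0,0,0,0]]]'
python3 -m creep '[[[0.1,0,0,-30,0,0,0],[0.1,0,0,-65,0,0,0],[0.1,0,0,-65,0,0,0],[0.1,0,0,-65,0,0,0]]]'
python3 shot.py side s3; python3 - <<'E'
import cv2
p=cv2.imread('pics/s3.png');cv2.imwrite('pics/c4.png',cv2.resize(p[200:345,180:380],None,fx=4,fy=4))
E
python3 -c "
from h import *
go((.59,-.30,.29),80)"
```

```text
t: 10.78
position: [0.3794, -0.2075, 0.0414]
ee_rot: [0.078, 0.997, -0.0, 0.001]
force: [-0.3, -0.2, -0.8]
grip_width: 0.517
grip_force: 0.0
t: 11.12
position: [0.38, -0.2083, 0.1075]
ee_rot: [0.08, 0.997, -0.0, 0.003]
force: [-0.8, 0.9, -0.8]
grip_width: 0.548
grip_force: 0.0
shift [-223.6  -57.2 -183.4] turn [0.  0.1 0.9]
```

View pics/c4.png

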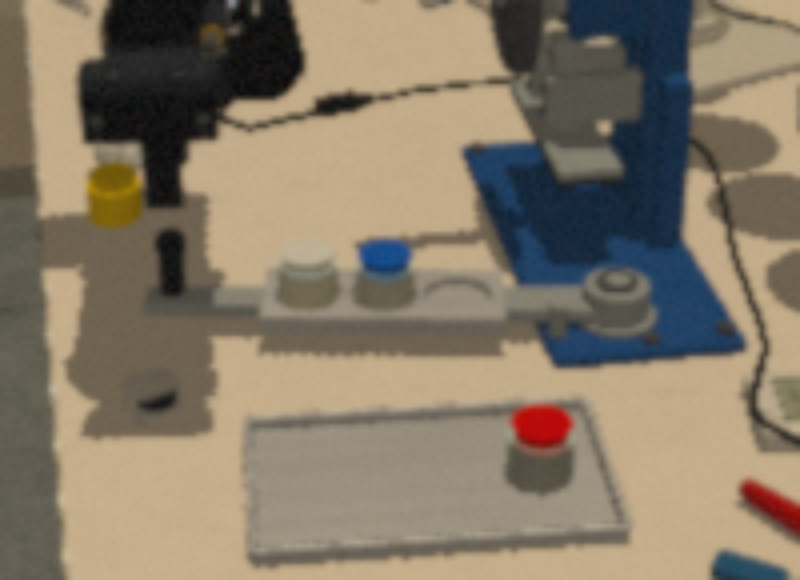

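The white and blue pots stand in pockets 3 and 2, the arm is at its outer stop, and the red pot has not moved. I'll take a wrist look to locate pocket 1 and the red pot exactly.

```bash
python3 -m creep '[[[0.3,-174,-82,-50,0,0,0],[0.3,-174,-82,-50,0,0,0],[0.3,-174,-82,-50,0,0,0],[0.3,-174,-82,-50,0,0,0],[0.3,-174,-82,-50,0,0,0],[0.3,-174,-82,-50,0,0,0],[0.3,-174,-82,-50,0,0,0],[0.3,-174,-82,-50,0,0,0]]]'
python3 shot.py wrist w2; cat > meas.py <<'E'
from shot import *
np.set_printoptions(precision=4,suppress=True)
def cloud(tag):
    s,p,D=load(tag);C=cam("wrist",s);K,R,o=C;v,u=np.mgrid[0:420,0:560]
    X=o+(np.linalg.inv(K)@np.stack([u.ravel(),v.ravel(),np.ones(u.size)])*D.ravel()).T@R.T
    X=X.reshape(420,560,3);X[D==0]=9;return p,X
def near(X,c,r,lo,hi,k=5):
    m=(np.hypot(X[...,0]-c[0],X[...,1]-c[1])<r)&(X[...,2]>lo)&(X[...,2]<hi)
    m=cv2.morphologyEx(m.astype('uint8'),cv2.MORPH_OPEN,cv2.getStructuringElement(2,(k,k)))>0
    q=X[m];n=len(q);
    if n<20:print("none",n);return
    e=cv2.minEnclosingCircle(q[:,:2].astype(np.float32));print(n,q.mean(0),"ext",q.max(0)-q.min(0),"circ",np.array(e[0]),e[1]);return q
E
python3 -c "
from meas import *
p,X=cloud('w2')
near(X,(.556,-.244),.026,.015,.0222)
a=np.radians(169.3)
for r in(.147,.194):near(X,np.array([.6542,-.2626])+r*np.array([np.cos(a),np.sin(a)]),.026,.047,.062)
near(X,(.5642,-.3986),.026,.031,.042)"
```

```text
t: 11.83
position: [0.5359, -0.3154, 0.1533]
ee_rot: [0.08, 0.997, 0.001, -0.002]
force: [0.0, 0.8, -0.1]
grip_width: 0.649
grip_force: 0.0
1497 [ 0.5572 -0.2383  0.02  ] ext [0.0408 0.0402 0.0045] circ [ 0.557  -0.2385] 0.020947538316249847
1522 [ 0.5116 -0.2278  0.0539] ext [0.0343 0.0342 0.009 ] circ [ 0.5117 -0.2274] 0.01766875758767128
1723 [ 0.4645 -0.2168  0.0538] ext [0.0344 0.0326 0.0091] circ [ 0.4641 -0.216 ] 0.01798996515572071
875 [ 0.5625 -0.3999  0.0359] ext [0.0335 0.034  0.0041] circ [ 0.5644 -0.3984] 0.01758277788758278
```

```bash
python3 -m creep '[[[0.3,0,0,0,0,0,0]]]' | grep pos; python3 -c "
from h import *
go((.5643,-.3985,.07),83.5);go((.5643,-.3985,.013),83.5)"
```

```text
position: [0.5362, -0.315, 0.1547]
shift [-41.1 -78.   84.6] turn [ 0.  -0.1 -2.5]
shift [-41.2 -78.1 141.6] turn [ 0.  -0.1 -2.5]
```

```bash
python3 -m creep '[[[0.3,-41,-78,40,0,0,-2.5],[0.3,-41,-78,80,0,0,-2.5],[0.3,-41,-78,80,0,0,-2.5],[0.3,-41,-78,85,0,0,-2.5],[0.3,-41,-78,110,0,0,-2.5],[0.3,-41,-78,130,0,0,-2.5],[0.3,-41,-78,143,0,0,-2.5],[0.3,-41,-78,143,0,0,-2.5],[0.3,-41,-78,143,0,0,-2.5]]]'
python3 -m creep '[[[-1,0,0,0,0,0,0],[-1,0,0,0,0,0,0],[-1,0,0,0,0,0,0],[-1,0,0,0,0,0,0],[-1,0,0,0,0,0,0]]]'
python3 -c "
from h import *
go((.557,-.2384,.033),76.6)"
```

```text
t: 12.72
position: [0.5657, -0.3986, 0.0129]
ee_rot: [0.057, 0.998, -0.0, -0.0]
force: [0.2, 0.1, 0.3]
grip_width: 0.652
grip_force: 0.0
t: 13.13
position: [0.5665, -0.3993, 0.0139]
ee_rot: [0.057, 0.998, -0.0, 0.001]
force: [0.0, 0.8, 3.3]
grip_width: 0.429
grip_force: 30.0
shift [ 27.7 158.7 -19.3] turn [-0.   0.1  6.9]
```

```bash
python3 -m creep '[[[-1,0,0,-25,0,0,0],[-1,0,0,-45,0,0,0],[-1,25.8,158.7,-45,0,0,6.9],[-1,25.8,158.7,-45,0,0,6.9],[-1,25.8,158.7,-45,0,0,6.9],[-1,25.8,158.7,-45,0,0,6.9],[-1,25.8,158.7,-45,0,0,6.9],[-1,25.8,158.7,-40,0,0,6.9],[-1,25.8,158.7,-35,0,0,6.9],[-1,25.8,158.7,-30,0,0,6.9],[-1,25.8,158.7,-30,0,0,6.9],[-1,25.8,158.7,-30,0,0,6.9]]]'
python3 -m creep '[[[-1,0,0,0,0,0,0],[-1,0,0,0,0,0,0]]]'
python3 -c "
from h import *
go((.559,-.2389,.033),76.6)"
```

```text
t: 14.13
position: [0.5558, -0.2383, 0.0414]
ee_rot: [0.117, 0.993, 0.0, -0.003]
force: [-5.3, 2.0, -2.1]
grip_width: 0.424
grip_force: 30.0
t: 14.3
position: [0.5558, -0.2383, 0.0414]
ee_rot: [0.117, 0.993, 0.0, -0.003]
force: [-5.7, 2.1, -1.7]
grip_width: 0.428
grip_force: 30.0
shift [-3.3  0.1  8.4] turn [-0.  -0.3 -0. ]
```

```bash
python3 shot.py side s4; python3 - <<'E'
import cv2
p=cv2.imread('pics/s4.png');cv2.imwrite('pics/c5.png',cv2.resize(p[130:330,180:400],None,fx=3,fy=3))
E
```

```text
(no output)
```

View pics/c5.png

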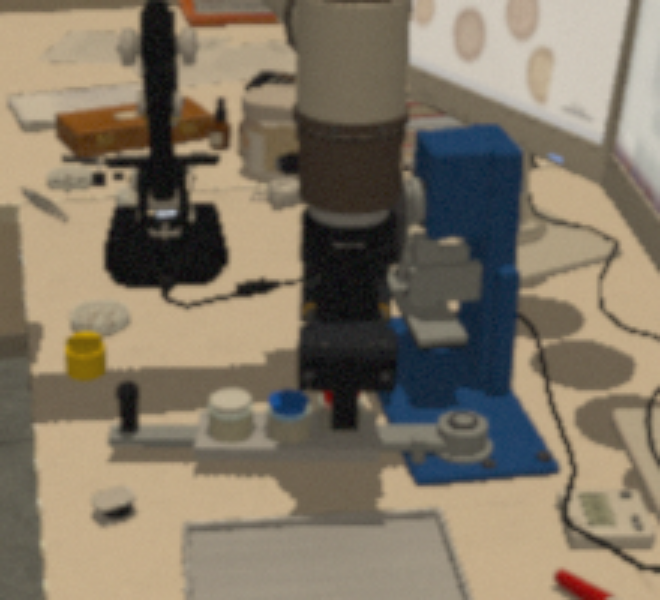

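The gripper body's corner is just touching the wheel face. Yawing the tool about 12° moves that corner clear, and the pots in the neighbouring pockets still leave room.

```bash
python3 -m creep '[[[-1,0,0,0,0,0,-6],[-1,0,0,0,0,0,-12],[-1,0,0,0,0,0,-12],[-1,0,0,0,0,0,-12],[-1,0,0,0,0,0,-12]]]'
python3 -c "
from h import *
go((.559,-.2389,.033),88.6)"
```

```text
t: 14.77
position: [0.5589, -0.2388, 0.0428]
ee_rot: [0.014, 1.0, -0.0, 0.001]
force: [-0.5, -0.4, -0.8]
grip_width: 0.428
grip_force: 30.0
shift [-0.1 -0.1  9.8] turn [-0.   0.1 -0.2]
```

```bash
python3 -m creep '[[[-1,0,0,4,0,0,0],[-1,0,0,8,0,0,0],[-1,0,0,11,0,0,0],[-1,0,0,11,0,0,0],[-1,0,0,11,0,0,0]]]'
python3 -m creep '[[[0.3,0,0,0,0,0,0],[0.3,0,0,0,0,0,0],[0.3,0,0,0,0,0,0],[0.3,0,0,-30,0,0,0],[0.3,0,0,-60,0,0,0],[0.3,0,0,-60,0,0,0],[0.3,0,0,-60,0,0,0]]]'
python3 -c "
from h import *
go((.5359,-.3154,.154),80)"
```

```text
t: 15.18
position: [0.5583, -0.2385, 0.0318]
ee_rot: [0.013, 1.0, -0.0, -0.0]
force: [-1.8, 1.1, 3.2]
grip_width: 0.423
grip_force: 30.0
t: 15.77
position: [0.5597, -0.2387, 0.0934]
ee_rot: [0.013, 1.0, -0.0, 0.002]
force: [-1.4, 0.1, -0.8]
grip_width: 0.646
grip_force: 0.0
shift [ 21.6 -77.3 -60.6] turn [-0.   0.3  8.5]
```

```bash
python3 -m creep '[[[0.3,22,-77,-60,0,0,8.5],[0.3,22,-77,-60,0,0,8.5],[0.3,22,-77,-60,0,0,8.5],[0.3,22,-77,-60,0,0,8.5],[0.3,22,-77,-60,0,0,8.5]]]' | grep pos
python3 shot.py wrist w3; python3 -c "
from meas import *
import sys;from arc import *
p,X=cloud('w3')
a=np.radians(166.6)
for r in(.1,.147,.194):near(X,PIN+r*np.array([np.cos(a),np.sin(a)]),.026,.045,.062)
near(X,PIN+.28*np.array([np.cos(a),np.sin(a)]),.02,.06,.072,3)
cv2.imwrite('pics/w3c.png',p[:270])
arc([166.6],.154);arc([166.6],.04)"
```

```text
position: [0.5337, -0.3151, 0.1505]
1506 [ 0.5552 -0.2394  0.0531] ext [0.0359 0.0363 0.0108] circ [ 0.5563 -0.2388] 0.018964646384119987
1718 [ 0.5109 -0.2287  0.0531] ext [0.0355 0.035  0.0111] circ [ 0.5111 -0.2283] 0.018766487017273903
1985 [ 0.4642 -0.217   0.0532] ext [0.0369 0.0353 0.0114] circ [ 0.4644 -0.2163] 0.0190809965133667
none 0
166.6 shift [169.6  88.5  -3.7] turn [ 0.1 -0.2  3.4]
166.6 shift [169.3  88.3 110.3] turn [ 0.1 -0.2  3.4]
```

View pics/w3c.png

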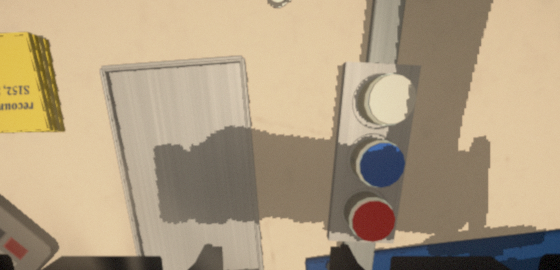

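All three pots are seated: white (388,99), blue (380,163) and red (373,219), with lid tops level at 53 mm. Next I push the arm home with shut fingers behind the post. That keeps the gripper body away from the monitors.

```bash
python3 -c "
from arc import *
s=sense();print(s['joint_pos'].round(2))
arc([172.8],.11,r=.2815,yoff=-96.2);arc([172.8],.045,r=.2815,yoff=-96.2)"
```

```text
[-0.27  0.43 -0.11 -0.   -1.03 -1.47]
172.8 shift [171.2  58.   40.3] turn [ 0.1 -0.2  3.4]
172.8 shift [171.   58.  105.3] turn [ 0.1 -0.2  3.4]
```

```bash
python3 -m creep '[[[-1,171,58,20,0,0,3.4],[-1,171,58,20,0,0,3.4],[-1,171,58,20,0,0,3.4],[-1,171,58,20,0,0,3.4],[-1,171,58,20,0,0,3.4],[-1,171,58,30,0,0,3.4],[-1,171,58,60,0,0,3.4],[-1,171,58,90,0,0,3.4],[-1,171,58,105,0,0,3.4],[-1,171,58,105,0,0,3.4],[-1,171,58,105,0,0,3.4]]]'
cat > push.py <<'E'
from arc import *
import sys,io,contextlib
def push(d0,d1,n,ymin=25,z=.045,sgn=1,off=4.7,r=.281):
    s=sense()
    for d in np.linspace(d0,d1,n+1)[1:]:
        a=np.radians(d+sgn*off)
        with contextlib.redirect_stdout(io.StringIO()):sh,rv=go((PIN[0]+r*np.cos(a),PIN[1]+r*np.sin(a),z),max(d-90,ymin),s)
        print(d.round(1),sh.round(0).astype(int).tolist(),rv[2].round(1))
E
python3 -c "
from push import *
push(168,139,12)"
```

```text
t: 17.15
position: [0.375, -0.2274, 0.0453]
ee_rot: [0.115, 0.993, 0.0, -0.002]
force: [0.8, 1.3, 1.2]
grip_width: 0.014
grip_force: 0.0
165.6 [1, 12, 0] 1.2
163.2 [1, 24, 0] 3.6
160.8 [1, 36, 0] 6.0
158.3 [1, 48, 0] 8.4
155.9 [0, 60, 0] 10.8
153.5 [-2, 71, 0] 13.2
151.1 [-4, 83, 0] 15.7
148.7 [-6, 95, 0] 18.1
146.2 [-9, 106, 0] 20.5
143.8 [-13, 118, 0] 22.9
141.4 [-17, 129, 0] 25.3
139.0 [-21, 140, 0] 27.7
```

```bash
python3 -m creep '[[[-1,1,7,0,0,0,1],[-1,1,15,0,0,0,2.5],[-1,1,26,0,0,0,4.5],[-1,1,38,0,0,0,6.5],[-1,0,50,0,0,0,9],[-1,-1,62,0,0,0,11.5],[-1,-3,74,0,0,0,14],[-1,-5,86,0,0,0,16.5],[-1,-8,98,0,0,0,19],[-1,-11,110,0,0,0,21.5],[-1,-15,122,0,0,0,24],[-1,-19,134,0,0,0,26.5]]]'
python3 -c "
from push import *
q=sense()['position'][:2]-PIN;print(np.degrees(np.arctan2(q[1],q[0]))-4.7,np.hypot(*q))
push(140,111,12)"
```

```text
t: 18.15
position: [0.4259, -0.1014, 0.0476]
ee_rot: [0.341, 0.94, 0.0, 0.001]
force: [0.7, -1.0, 0.7]
grip_width: 0.006
grip_force: 0.4
140.07683681582873 0.27944291230816587
137.6 [2, 12, 3] 2.5
135.2 [2, 24, 3] 4.9
132.8 [2, 36, 3] 7.3
130.3 [1, 48, 3] 9.7
127.9 [0, 59, 3] 12.2
125.5 [-2, 71, 3] 14.6
123.1 [-4, 83, 3] 17.0
120.7 [-7, 94, 3] 19.4
118.2 [-10, 106, 3] 21.8
115.8 [-14, 117, 3] 24.2
113.4 [-18, 128, 3] 25.1
111.0 [-23, 139, 3] 25.1
```

```bash
python3 -m creep '[[[-1,2,12,1,0,0,2.5],[-1,2,24,2,0,0,5],[-1,2,36,2,0,0,7.3],[-1,1,48,2,0,0,9.7],[-1,0,59,2,0,0,12],[-1,-2,71,2,0,0,14.6],[-1,-4,83,2,0,0,17],[-1,-7,94,2,0,0,19.4],[-1,-10,106,2,0,0,21.8],[-1,-14,117,2,0,0,24],[-1,-18,128,2,0,0,25],[-1,-23,139,2,0,0,25]]]'
python3 -c "
from push import *
s=sense();q=s['position'][:2]-PIN;print(np.degrees(np.arctan2(q[1],q[0]))-4.7,np.hypot(*q),s['joint_pos'].round(2))
push(111,85,12)"
python3 shot.py scene s5; python3 - <<'E'
import cv2
p=cv2.imread('pics/s5.png');cv2.imwrite('pics/c6.png',cv2.resize(p[130:330,150:400],None,fx=3,fy=3))
E
```

```text
t: 19.15
position: [0.5329, -0.0096, 0.0456]
ee_rot: [0.536, 0.844, 0.0, 0.0]
force: [-0.9, -1.2, 0.6]
grip_width: 0.003
grip_force: 0.5
110.92306526409175 0.28060736789649593 [ 0.29  0.43 -0.44  0.   -0.7  -2.99]
108.8 [0, 10, 1] 0.2
106.7 [0, 21, 1] 0.2
104.5 [-1, 31, 1] 0.2
102.3 [-2, 42, 1] 0.2
100.2 [-4, 52, 1] 0.2
98.0 [-6, 63, 1] 0.2
95.8 [-9, 73, 1] 0.2
93.7 [-12, 83, 1] 0.2
91.5 [-15, 94, 1] 0.2
89.3 [-19, 104, 1] 0.2
87.2 [-23, 113, 1] 0.2
85.0 [-27, 123, 1] 0.2
```

View pics/c6.png

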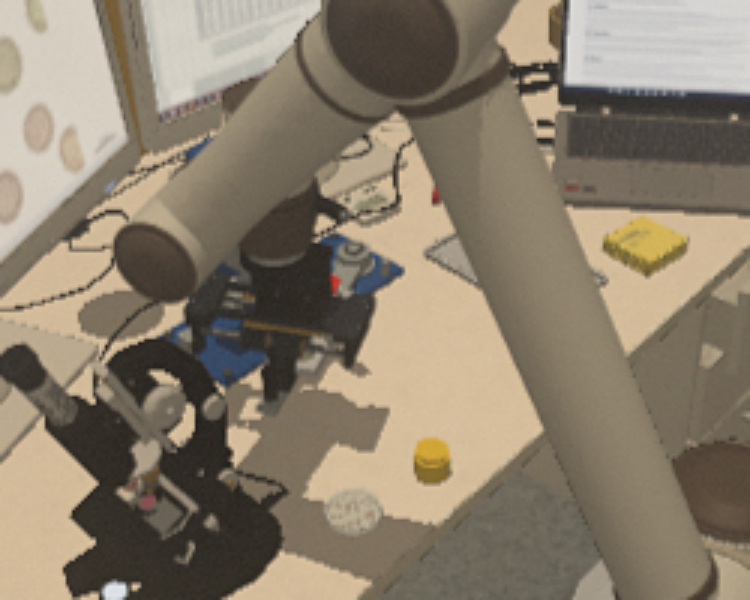

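The view shows the press base (350,265), the arm following with the post under the gripper (270,390), and the red lid (335,285) still in place. The wrist cap is at (160,265); I'll check its distance to the monitors before going on.

```bash
python3 -c "
from meas import *
s,p,D=load('s5');C=cam('scene');print(dep(C,(202,218),D),dep(C,(245,203),D),dep(C,(195,207),D))
v,u=np.mgrid[0:420,0:560];K,R,o=C
X=(o+(np.linalg.inv(K)@np.stack([u.ravel(),v.ravel(),np.ones(u.size)])*D.ravel()).T@R.T).reshape(420,560,3)
m=(D>0)&(X[...,2]>.15)&(X[...,2]<.45)&(X[...,0]>.62)&(X[...,1]<.25)&(u<250)&(u>150)
for y in np.arange(-.2,.25,.05):
  q=X[m&(abs(X[...,1]-y)<.025)];print(y.round(2),len(q),np.percentile(q[:,0],[2,20,50,90]).round(2) if len(q) else '')
"
```

```text
[0.4578 0.2035 0.3615] [0.496  0.008  0.2882] [0.4817 0.2023 0.3846]
-0.2 892 [0.81 0.82 0.83 0.84]
-0.15 953 [0.82 0.83 0.83 0.84]
-0.1 861 [0.73 0.83 0.84 0.86]
-0.05 774 [0.82 0.83 0.84 0.86]
-0.0 837 [0.8  0.81 0.83 0.84]
0.05 886 [0.79 0.8  0.81 0.83]
0.1 614 [0.77 0.78 0.79 0.8 ]
0.15 210 [0.75 0.76 0.77 0.78]
0.2 0
```

```bash
python3 -m creep '[[[-1,0,10,0,0,0,0],[-1,0,21,0,0,0,0],[-1,-1,31,0,0,0,0],[-1,-2,42,0,0,0,0],[-1,-4,52,0,0,0,0],[-1,-6,63,0,0,0,0],[-1,-9,73,0,0,0,0],[-1,-12,83,0,0,0,0],[-1,-14,90,0,0,0,0],[-1,-16,95,0,0,0,0],[-1,-18,100,0,0,0,0],[-1,-18,100,0,0,0,0]]]'
python3 -m creep '[[[-1,-2,3,0,0,0,0],[-1,-3,6,0,0,0,0],[-1,-3,6,0,0,0,0]]]'
python3 -c "
from push import *
s=sense();q=s['position'][:2]-PIN;print(np.degrees(np.arctan2(q[1],q[0]))-4.7,np.hypot(*q),s['joint_pos'].round(2))"
```

```text
t: 20.2
position: [0.6315, 0.0161, 0.0445]
ee_rot: [0.536, 0.844, 0.0, 0.0]
force: [0.0, 0.2, -0.2]
grip_width: 0.004
grip_force: 0.0
t: 20.45
position: [0.6373, 0.0157, 0.0445]
ee_rot: [0.536, 0.844, -0.0, 0.0]
force: [0.0, -0.0, -0.4]
grip_width: 0.003
grip_force: 0.2
88.76796869244535 0.2788530076815551 [ 0.28  0.57 -0.17  0.   -0.83 -2.98]
```

```bash
for i in 1 2 3 4; do python3 -m creep '[[[-1,-1.3,2.7,0,0,0,0],[-1,-1.3,2.7,0,0,0,0]]]' | grep -E 'pos|^force'; done
```

```text
position: [0.6403, 0.0158, 0.0446]
force: [-1.1, 0.1, -0.9]
position: [0.6434, 0.0157, 0.0446]
force: [-1.2, -0.2, 0.1]
position: [0.6466, 0.0157, 0.0446]
force: [-0.3, -0.1, -0.9]
position: [0.6496, 0.0156, 0.0445]
force: [-0.5, 0.5, -0.7]
```

```bash
for i in 1; do python3 -m creep '[[[-1,0,0,0,0,0,0],[-1,0,0,0,0,0,0]]]' | grep -E 'pos|^force'; done; python3 shot.py side s6;python3 - <<'E'
import cv2
p=cv2.imread('pics/s6.png');cv2.imwrite('pics/c7.png',cv2.resize(p[150:330,200:400],None,fx=3.2,fy=3.2))
E
```

```text
position: [0.6494, 0.0157, 0.0447]
force: [-0.8, -0.3, -0.3]
```

View pics/c7.png

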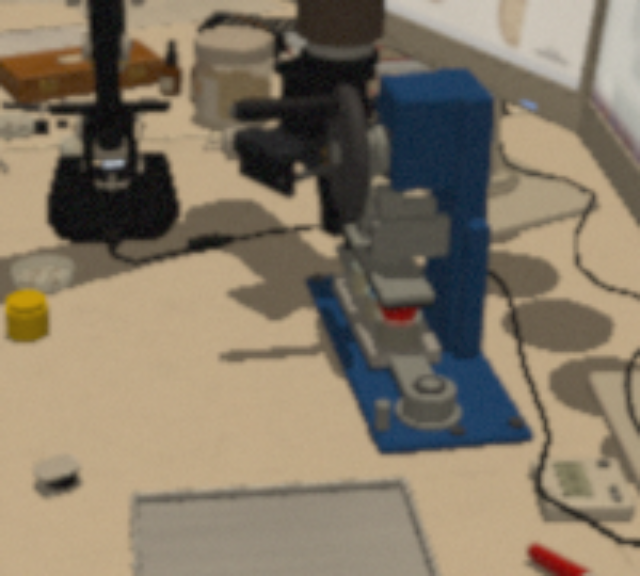

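The red pot is under the platen at (398,312) and the arm is nearly parallel to the base. I keep nudging until the stop pushes back.

```bash
for i in 1 2 3 ; do python3 -m creep '[[[-1,-1.3,2.7,0,0,0,0],[-1,-1.3,2.7,0,0,0,0]]]' | grep -E 'pos|^force'; done
```

```text
position: [0.6506, 0.0154, 0.0444]
force: [-5.4, 0.1, 3.4]
position: [0.6508, 0.0151, 0.0442]
force: [-10.9, 1.5, 7.5]
position: [0.6511, 0.0147, 0.0439]
force: [-16.0, 1.3, 10.5]
```

The stop pushes back with 16 N, so the arm is home. I'll back off and measure the handle from the depth images.

```bash
python3 -m creep '[[[-1,12,-26,0,0,0,0],[-1,12,-26,0,0,0,0],[-1,12,-26,-40,0,0,0],[-1,20,-50,-80,0,0,0],[-1,30,-80,-120,0,0,0],[-1,40,-110,-160,0,0,0],[-1,40,-110,-200,0,0,0],[-1,40,-110,-230,0,0,0],[-1,40,-110,-230,0,0,0],[-1,40,-110,-230,0,0,0]]]'
python3 shot.py side s7;python3 shot.py scene s8; python3 - <<'E'
from meas import *
for n,t in(("side","s7"),("scene","s8"),("side","side0")):
    D=np.load(f"pics/{t}.npy");K,R,o=cam(n);v,u=np.mgrid[0:420,0:560]
    X=(o+(np.linalg.inv(K)@np.stack([u.ravel(),v.ravel(),np.ones(u.size)])*D.ravel()).T@R.T).reshape(420,560,3)
    m=(D>0)&(X[...,2]>.2)&(X[...,2]<.245)&(X[...,0]>.515)&(X[...,0]<.605)&(abs(X[...,1]+.115)<.03)
    q=X[m];print(t,len(q),q.mean(0),q.min(0),q.max(0))
    for a in(.53,.55,.57,.59):
        k=q[abs(q[:,0]-a)<.01];print(a,len(k),k.mean(0) if len(k) else '',k.min(0) if len(k) else '',k.max(0) if len(k) else '')
E
```

```text
t: 22.67
position: [0.5438, 0.0054, 0.2799]
ee_rot: [0.536, 0.844, 0.004, 0.004]
force: [-0.4, -0.3, 0.1]
grip_width: 0.005
grip_force: 0.0
s7 224 [ 0.5646 -0.1157  0.2235] [ 0.5241 -0.1245  0.2128] [ 0.6043 -0.1023  0.2319]
0.53 43 [ 0.5322 -0.1139  0.2231] [ 0.5241 -0.1223  0.2132] [ 0.5392 -0.1058  0.2308]
0.55 57 [ 0.5499 -0.1148  0.2236] [ 0.5409 -0.1215  0.2128] [ 0.5598 -0.1023  0.2308]
0.57 54 [ 0.5697 -0.1158  0.2238] [ 0.56   -0.1245  0.2144] [ 0.5793 -0.1067  0.2308]
0.59 55 [ 0.5901 -0.1174  0.2231] [ 0.5801 -0.123   0.213 ] [ 0.5999 -0.1061  0.231 ]
s8 123 [ 0.5606 -0.1046  0.2238] [ 0.5218 -0.1189  0.212 ] [ 0.6025 -0.094   0.2326]
0.53 32 [ 0.5296 -0.1039  0.2234] [ 0.5218 -0.1147  0.2148] [ 0.5398 -0.094   0.2299]
0.55 30 [ 0.55   -0.1034  0.2238] [ 0.5404 -0.115   0.212 ] [ 0.5597 -0.0965  0.231 ]
0.57 26 [ 0.5701 -0.1051  0.224 ] [ 0.5606 -0.1189  0.2144] [ 0.5793 -0.0965  0.2326]
0.59 29 [ 0.5889 -0.1057  0.2243] [ 0.5801 -0.1149  0.212 ] [ 0.5989 -0.0988  0.2309]
side0 229 [ 0.5646 -0.1148  0.2233] [ 0.5242 -0.124   0.2118] [ 0.6042 -0.1038  0.2316]
0.53 44 [ 0.5322 -0.1122  0.2228] [ 0.5242 -0.1187  0.2133] [ 0.5391 -0.1038  0.2312]
0.55 58 [ 0.5493 -0.1138  0.2239] [ 0.54   -0.1205  0.2118] [ 0.56   -0.104   0.2316]
0.57 55 [ 0.5697 -0.1152  0.2234] [ 0.56   -0.1215  0.2141] [ 0.5794 -0.1051  0.2305]
0.59 56 [ 0.5902 -0.1169  0.2229] [ 0.5804 -0.124   0.2139] [ 0.5997 -0.1051  0.2309]
```

```bash
python3 -c "
from h import *
go((.555,-.109,.29),86.3)"
```

```text
shift [-109.   -36.5  -15.2] turn [  0.1   0.1 -61.2]
```

```bash
python3 -m creep '[[[0,-60,-20,-15,0,0,-35],[0,-109,-36.5,-15,0,0,-61.2],[0,-109,-36.5,-15,0,0,-61.2],[0,-109,-36.5,-15,0,0,-61.2],[0,-109,-36.5,-15,0,0,-61.2],[0,-109,-36.5,-15,0,0,-61.2],[0,-109,-36.5,-15,0,0,-61.2],[0,-109,-36.5,-15,0,0,-61.2],[0,-109,-36.5,-15,0,0,-61.2],[0,-109,-36.5,-15,0,0,-61.2],[0,-109,-36.5,-15,0,0,-61.2],[0,-109,-36.5,-15,0,0,-61.2]]]'
python3 -c "
from h import *
go((.555,-.109,.2005),86.3)"
```

```text
t: 23.77
position: [0.5547, -0.1092, 0.2884]
ee_rot: [0.033, 0.999, -0.0, -0.001]
force: [0.4, -0.2, -0.0]
grip_width: 0.503
grip_force: 0.0
shift [-0.5  0.2 87.9] turn [-0.  -0.1 -0.1]
```

```bash
python3 -m creep '[[[0,0,0,30,0,0,0],[0,0,0,60,0,0,0],[0,0,0,80,0,0,0],[0,0,0,88.5,0,0,0],[0,0,0,88.5,0,0,0],[-1,0,0,88.5,0,0,0],[-1,0,0,88.5,0,0,0],[-1,0,0,88.5,0,0,0],[-1,0,0,88.5,0,0,0],[-1,0,0,88.5,0,0,0]]]'
```

```text
t: 24.6
position: [0.5552, -0.109, 0.202]
ee_rot: [0.032, 0.999, 0.0, 0.001]
force: [0.2, 1.4, 1.0]
grip_width: 0.212
grip_force: 30.5
```

```bash
python3 -m creep '[[[-1,0,-7.3,0.6,0,0,0],[-1,0,-14.4,2.5,0,0,0],[-1,0,-21,5.6,0,0,0],[-1,0,-27,9.8,0,0,0],[-1,0,-32.2,15,0,0,0],[-1,0,-36.4,21,0,0,0],[-1,0,-39.5,27.6,0,0,0],[-1,0,-41.4,34.7,0,0,0],[-1,0,-42,42,0,0,0],[-1,0,-42,42,0,0,0]]]'
```

```text
t: 25.43
position: [0.553, -0.1503, 0.1572]
ee_rot: [0.032, 0.999, 0.001, 0.001]
force: [4.1, 6.7, -3.6]
grip_width: 0.207
grip_force: 30.0
```

```bash
python3 -m creep '[[[-1,0,0.6,7.3,0,0,0],[-1,0,2.5,14.4,0,0,0],[-1,0,5.6,21,0,0,0],[-1,0,9.8,27,0,0,0],[-1,0,15,32.2,0,0,0],[-1,0,21,36.4,0,0,0],[-1,0,27.6,39.5,0,0,0],[-1,0,34.7,41.4,0,0,0],[-1,0,42,42,0,0,0],[-1,0,42,42,0,0,0],[-1,0,42,42,0,0,0]]]'
```

```text
t: 26.35
position: [0.5552, -0.1097, 0.1179]
ee_rot: [0.031, 1.0, -0.0, 0.001]
force: [-0.8, 2.8, 5.9]
grip_width: 0.21
grip_force: 30.0
```

```bash
python3 -m creep '[[[-1,0,7.3,-0.6,0,0,0],[-1,0,14.4,-2.5,0,0,0],[-1,0,21,-5.6,0,0,0],[-1,0,27,-9.8,0,0,0],[-1,0,32.2,-15,0,0,0],[-1,0,36.4,-21,0,0,0],[-1,0,39.5,-27.6,0,0,0],[-1,0,41.4,-34.7,0,0,0],[-1,0,42,-42,0,0,0],[-1,0,42,-42,0,0,0]]]'
python3 -m creep '[[[-1,0,-0.6,-7.3,0,0,0],[-1,0,-2.5,-14.4,0,0,0],[-1,0,-5.6,-21,0,0,0],[-1,0,-9.8,-27,0,0,0],[-1,0,-15,-32.2,0,0,0],[-1,0,-21,-36.4,0,0,0],[-1,0,-27.6,-39.5,0,0,0],[-1,0,-34.7,-41.4,0,0,0],[-1,0,-42,-42,0,0,0],[-1,0,-42,-42,0,0,0],[-1,0,-42,-42,0,0,0]]]'
```

```text
t: 27.18
position: [0.5574, -0.0662, 0.1603]
ee_rot: [0.032, 1.0, 0.001, 0.0]
force: [0.1, 2.6, 2.5]
grip_width: 0.206
grip_force: 30.0
t: 28.1
position: [0.5551, -0.1108, 0.2018]
ee_rot: [0.032, 0.999, -0.001, 0.001]
force: [2.3, -2.9, 2.9]
grip_width: 0.209
grip_force: 30.0
```

The full turn is done. I'll release the handle, rise, and look.

```bash
python3 -m creep '[[[0,0,0,0,0,0,0],[0,0,0,0,0,0,0],[0,0,0,0,0,0,0],[0,0,0,-30,0,0,0],[0,0,0,-60,0,0,0],[0,0,0,-90,0,0,0],[0,0,0,-90,0,0,0]]]'
python3 -c "
from h import *
go((.60,.03,.28),55)"
```

```text
t: 28.68
position: [0.5569, -0.1096, 0.2972]
ee_rot: [0.031, 0.999, -0.001, 0.005]
force: [1.0, -0.3, 0.5]
grip_width: 0.493
grip_force: 0.0
shift [-34.1 142.   17.4] turn [ 0.1  0.6 31.4]
```

```bash
python3 -m creep '[[[0,-55,132,30,0,0,30],[0,-55,132,30,0,0,61],[0,-55,132,30,0,0,61],[0,-55,132,30,0,0,61],[0,-55,132,30,0,0,61],[0,-55,132,30,0,0,61],[0,-55,132,30,0,0,61],[0,-55,132,30,0,0,61],[0,-55,132,30,0,0,61],[0,-55,132,30,0,0,61]]]'
python3 shot.py wrist w4; python3 shot.py side s9; python3 shot.py scene s10;python3 - <<'E'
from meas import *
p,X=cloud('w4');near(X,(.673,.017),.03,.055,.08,3)
D=np.load("pics/s10.npy");K,R,o=cam("scene");v,u=np.mgrid[0:420,0:560]
X=(o+(np.linalg.inv(K)@np.stack([u.ravel(),v.ravel(),np.ones(u.size)])*D.ravel()).T@R.T).reshape(420,560,3)
near(X,(.673,.017),.03,.04,.08,1)
near(X,(.56,-.11),.03,.205,.24,1)
a=cv2.resize(p,(400,300));b=cv2.resize(cv2.imread("pics/s9.png")[150:330,200:440],(400,300))
cv2.imwrite("pics/c8.png",np.hstack([a,b]))
E
```

```text
t: 29.52
position: [0.6172, 0.0193, 0.2599]
ee_rot: [0.535, 0.845, -0.001, -0.001]
force: [-0.5, 0.5, -0.3]
grip_width: 0.497
grip_force: 0.0
229 [0.6671 0.0203 0.0654] ext [0.0179 0.0181 0.0129] circ [0.668  0.0195] 0.009406877681612968
25 [0.6627 0.0215 0.0648] ext [0.0192 0.0174 0.0175] circ [0.6666 0.0208] 0.01055005844682455
88 [ 0.5586 -0.106   0.2241] ext [0.0577 0.0215 0.0195] circ [ 0.5594 -0.1088] 0.029072385281324387
```

View pics/c8.png

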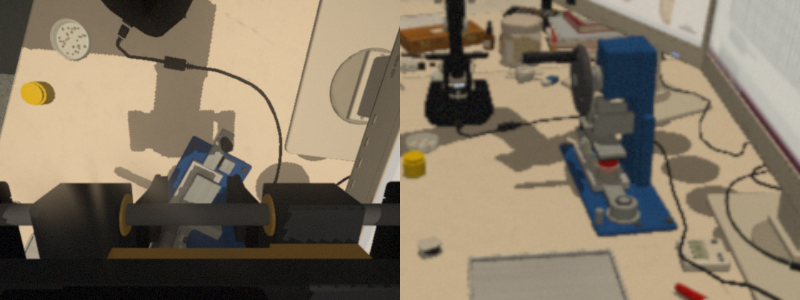

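The handle is back at the top (553,57), the ram is up, and the red lid is under the platen (608,163). The post knob at (225,143) in the wrist view measures (0.668, 0.0195). I'll cage the post with the tool slightly tilted, leaning away from the monitors and the press.

```bash
python3 -c "
from h import *
go((.668,.0195,.045),25)"
```

```text
shift [-21.4  46.  215.4] turn [-0.1 -0.   0.5]
```

```bash
python3 -m creep '[[[0,-21,46,30,-10,-6,0],[0,-21,46,60,-10,-6,0],[0,-21,46,90,-10,-6,0],[0,-21,46,115,-10,-6,0],[0,-21,46,135,-10,-6,0],[0,-21,46,135,-10,-6,0]]]'
python3 -c "
from h import *
go((.668,.0195,.045),25)"
```

```text
t: 30.17
position: [0.6649, 0.019, 0.1202]
ee_rot: [0.532, 0.841, 0.042, 0.087]
force: [-0.1, 0.2, -1.5]
grip_width: 0.501
grip_force: 0.0
shift [ 6.8 -9.3 74.4] turn [9.4 5.8 0.4]
```

```bash
python3 -m creep '[[[0,2,-3,20,0,0,0],[0,4,-6.5,40,0,0,0],[0,6,-9.7,60,0,0,0],[0,8,-12.5,75,0,0,0],[0,8,-12.5,75,0,0,0],[0,8,-12.5,75,0,0,0]]]'
python3 -m creep '[[[-0.5,0,0,0,0,0,0],[-0.5,0,0,0,0,0,0],[-0.5,0,0,0,0,0,0],[-0.5,0,0,0,0,0,0],[-0.5,0,0,0,0,0,0]]]'
python3 -c "
from push import *
q=sense()['position'][:2]-PIN;print(np.degrees(np.arctan2(q[1],q[0])),np.hypot(*q))
push(87.2,114,12,sgn=0,r=.282)"
```

```text
t: 30.67
position: [0.671, 0.0175, 0.0509]
ee_rot: [0.53, 0.842, 0.048, 0.088]
force: [1.1, -0.1, 0.1]
grip_width: 0.499
grip_force: 0.0
t: 31.08
position: [0.6707, 0.0177, 0.0511]
ee_rot: [0.53, 0.842, 0.048, 0.088]
force: [0.3, -0.4, -0.1]
grip_width: 0.272
grip_force: 0.0
86.62379261341107 0.2807664417031653
89.4 [8, -12, 3] 0.6
91.7 [12, -22, 1] 0.6
93.9 [17, -32, -1] 0.6
96.1 [20, -42, -3] 0.6
98.4 [24, -53, -5] 0.6
100.6 [27, -63, -8] 0.6
102.8 [29, -73, -10] 0.6
105.1 [31, -84, -12] 0.6
107.3 [33, -95, -14] 0.6
109.5 [34, -105, -16] 0.6
111.8 [35, -116, -18] 0.6
114.0 [36, -127, -20] 0.6
```

```bash
python3 -m creep '[[[-0.5,4,-4,5,0,0,0],[-0.5,8,-12,3,0,0,0],[-0.5,12,-22,1,0,0,0],[-0.5,17,-32,-1,0,0,0],[-0.5,20,-42,-3,0,0,0],[-0.5,24,-53,-5,0,0,0],[-0.5,27,-63,-8,0,0,0],[-0.5,29,-73,-10,0,0,0],[-0.5,31,-84,-12,0,0,0],[-0.5,33,-95,-14,0,0,0],[-0.5,34,-105,-16,0,0,0],[-0.5,35,-116,-18,0,0,0]]]'
python3 -c "
from push import *
q=sense()['position'][:2]-PIN;print(np.degrees(np.arctan2(q[1],q[0])),np.hypot(*q))
push(112,139,12,sgn=0,r=.282)"
```

```text
t: 32.08
position: [0.5516, -0.0078, 0.0465]
ee_rot: [0.527, 0.845, 0.054, 0.078]
force: [1.6, 1.3, 0.3]
grip_width: 0.252
grip_force: 0.5
111.92498577495874 0.27470442582647153
114.2 [8, -11, -1] 1.1
116.5 [8, -22, -3] -0.4
118.8 [8, -33, -5] -2.6
121.0 [7, -44, -7] -4.9
123.2 [6, -54, -9] -7.1
125.5 [4, -65, -10] -9.3
127.8 [2, -76, -12] -11.6
130.0 [-1, -87, -14] -13.8
132.2 [-4, -97, -15] -16.1
134.5 [-7, -108, -17] -18.3
136.8 [-11, -118, -19] -20.6
139.0 [-15, -128, -20] -22.8
```

```bash
python3 -m creep '[[[-0.5,3,-11,-1,0,0,0],[-0.5,6,-22,-3,1,1,-1],[-0.5,8,-33,-5,2,1,-3],[-0.5,7,-44,-7,3,2,-5],[-0.5,6,-54,-9,4,2,-7],[-0.5,4,-65,-10,5,3,-9],[-0.5,2,-76,-12,6,4,-12],[-0.5,-1,-87,-14,7,5,-14],[-0.5,-4,-97,-15,8,5,-16],[-0.5,-7,-108,-17,9,5,-18],[-0.5,-11,-118,-19,9,5,-20],[-0.5,-15,-128,-20,9,5,-23]]]'
python3 -c "
from push import *
q=sense()['position'][:2]-PIN;print(np.degrees(np.arctan2(q[1],q[0])),np.hypot(*q))
push(139,166,12,sgn=0,r=.282)"
```

```text
t: 33.08
position: [0.442, -0.0779, 0.0452]
ee_rot: [0.348, 0.937, -0.006, 0.01]
force: [0.5, -0.1, 0.2]
grip_width: 0.254
grip_force: 0.5
138.97088256576538 0.28129226621563835
141.2 [1, -11, 0] -2.0
143.5 [0, -22, 0] -4.2
145.8 [-1, -33, 0] -6.5
148.0 [-3, -44, 0] -8.7
150.2 [-4, -55, 1] -11.0
152.5 [-7, -66, 1] -13.2
154.8 [-10, -77, 1] -15.5
157.0 [-13, -87, 1] -17.7
159.2 [-16, -98, 1] -20.0
161.5 [-20, -108, 1] -22.2
163.8 [-25, -118, 1] -24.5
166.0 [-29, -128, 1] -26.7
```

```bash
python3 -m creep '[[[-0.5,1,-11,0,0,0,-2],[-0.5,0,-22,0,0,0,-4.2],[-0.5,-1,-33,0,0,0,-6.5],[-0.5,-3,-44,0,0,0,-8.7],[-0.5,-4,-55,0,0,0,-11],[-0.5,-7,-66,0,0,0,-13.2],[-0.5,-10,-77,0,0,0,-15.5],[-0.5,-13,-87,0,0,0,-17.7],[-0.5,-16,-98,0,0,0,-20],[-0.5,-20,-108,0,0,0,-22.2],[-0.5,-25,-118,0,0,0,-24.5],[-0.5,-29,-127,0,0,0,-26.5]]]'
python3 -m creep '[[[-0.5,0,-2,0,0,0,0],[-0.5,0,-2,0,0,0,0]]]'
python3 -m creep '[[[-0.5,0,2,0,0,0,0],[0.2,0,4,0,0,0,0],[0.2,0,4,0,0,0,0],[0.2,0,4,0,0,0,0],[0.2,0,4,-35,0,0,0],[0.2,0,4,-70,0,0,0],[0.2,0,4,-80,0,0,0]]]'
python3 -c "
from h import *
go((.5359,-.3154,.154),80)"
```

```text
t: 34.08
position: [0.3798, -0.193, 0.0461]
ee_rot: [0.124, 0.992, -0.008, 0.007]
force: [0.5, 1.0, 0.5]
grip_width: 0.253
grip_force: 0.5
t: 34.25
position: [0.3796, -0.1947, 0.0461]
ee_rot: [0.126, 0.992, -0.008, 0.007]
force: [0.9, 1.0, -0.5]
grip_width: 0.253
grip_force: 0.0
t: 34.83
position: [0.3832, -0.1893, 0.1303]
ee_rot: [0.125, 0.992, -0.009, 0.012]
force: [1.1, 0.2, -0.0]
grip_width: 0.569
grip_force: 0.0
shift [-179.7  -84.7  -17.9] turn [-0.9  1.4 -4.3]
```

```bash
python3 -m creep '[[[0.3,-180,-85,-20,-1,1.2,-4.3],[0.3,-180,-85,-20,-1,1.2,-4.3],[0.3,-180,-85,-20,-1,1.2,-4.3],[0.3,-180,-85,-20,-1,1.2,-4.3],[0.3,-180,-85,-20,-1,1.2,-4.3],[0.3,-180,-85,-20,-1,1.2,-4.3],[0.3,-180,-85,-20,-1,1.2,-4.3],[0.3,-180,-85,-20,-1,1.2,-4.3]]]' | grep pos
python3 shot.py wrist w5; python3 - <<'E'
from meas import *
from arc import PIN
p,X=cloud('w5');a=np.radians(165.5)
Q=[near(X,PIN+r*np.array([np.cos(a),np.sin(a)]),.024,.042,.062) for r in(.1,.147,.194)]
for q in Q:print(np.median(q[:,2]))
d=Q[2].mean(0)-Q[0].mean(0);print(np.degrees(np.arctan2(d[1],d[0])))
cv2.imwrite("pics/w5c.png",p[:270])
E
```

```text
position: [0.5323, -0.3151, 0.1496]
1569 [ 0.5552 -0.2377  0.0488] ext [0.0379 0.0375 0.0093] circ [ 0.557  -0.2369] 0.01912422850728035
1780 [ 0.5114 -0.226   0.0488] ext [0.0376 0.0377 0.0092] circ [ 0.5128 -0.2249] 0.019255610182881355
2062 [ 0.4652 -0.2138  0.0488] ext [0.0374 0.0381 0.0098] circ [ 0.4652 -0.2124] 0.019306456670165062
0.04922815970881339
0.04925215005531683
0.049239025366615174
165.09796078630413
```

View pics/w5c.png

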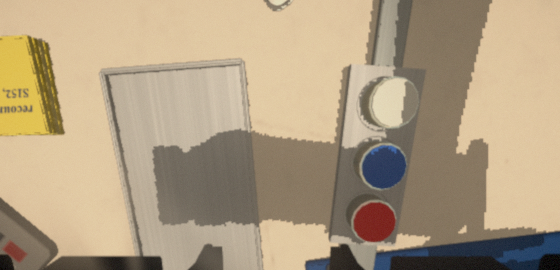

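All three lid tops now read 49 mm, down from 54 mm, so the lids are pressed home by 5 mm: white (390,103), blue (382,167) and red (374,221). I'm returning red first.

```bash
python3 -m creep '[[[0.3,0,0,0,0,0,0]]]' | grep pos; python3 -c "
from h import *
go((.557,-.2372,.08),88.6);go((.557,-.2372,.032),88.6)"
```

```text
position: [0.5323, -0.3148, 0.1506]
shift [-11.1  80.5  70.8] turn [ 0.2 -0.2 -8.7]
shift [-11.3  80.4 118.8] turn [ 0.2 -0.2 -8.7]
```

```bash
python3 -m creep '[[[0.3,-11,40,20,0,0,-5],[0.3,-11,80.5,50,0,0,-8.7],[0.3,-11,80.5,60,0,0,-8.7],[0.3,-11,80.5,70,0,0,-8.7],[0.3,-11,80.5,85,0,0,-8.7],[0.3,-11,80.5,105,0,0,-8.7],[0.3,-11,80.5,118,0,0,-8.7],[0.3,-11,80.5,118,0,0,-8.7],[0.3,-11,80.5,118,0,0,-8.7]]]'
python3 -m creep '[[[-1,0,0,0,0,0,0],[-1,0,0,0,0,0,0],[-1,0,0,0,0,0,0],[-1,0,0,0,0,0,0],[-1,0,0,0,0,0,0]]]'
python3 -c "
from h import *
go((.5642,-.3986,.015),83.5)"
```

```text
t: 36.38
position: [0.5573, -0.2384, 0.0329]
ee_rot: [0.012, 1.0, 0.002, -0.002]
force: [0.7, -0.3, 0.5]
grip_width: 0.646
grip_force: 0.0
t: 36.8
position: [0.5583, -0.2382, 0.0337]
ee_rot: [0.012, 1.0, 0.002, -0.001]
force: [-0.4, 1.0, 3.9]
grip_width: 0.428
grip_force: 30.0
shift [  -9.9 -160.3   18.2] turn [ 0.2 -0.1  5.1]
```

```bash
python3 -m creep '[[[-1,0,0,-15,0,0,0],[-1,0,0,-25,0,0,0],[-1,-10,-160,-25,0,0,5],[-1,-10,-160,-25,0,0,5],[-1,-10,-160,-25,0,0,5],[-1,-10,-160,-25,0,0,5],[-1,-10,-160,-15,0,0,5],[-1,-10,-160,0,0,0,5],[-1,-10,-160,10,0,0,5],[-1,-10,-160,16,0,0,5],[-1,-10,-160,17.5,0,0,5],[-1,-10,-160,17.5,0,0,5]]]'
python3 -m creep '[[[-1,0,0,0,0,0,0],[0.3,0,0,0,0,0,0],[0.3,0,0,0,0,0,0],[0.3,0,0,0,0,0,0],[0.3,0,0,-30,0,0,0],[0.3,0,0,-60,0,0,0],[0.3,0,0,-80,0,0,0],[0.3,0,0,-80,0,0,0],[0.3,0,0,-80,0,0,0]]]'
python3 -c "
from h import *
go((.512,-.2252,.08),75);go((.512,-.2252,.032),75)"
```

```text
t: 37.8
position: [0.5635, -0.3978, 0.0155]
ee_rot: [0.055, 0.998, 0.001, -0.002]
force: [-1.1, 1.0, 1.8]
grip_width: 0.426
grip_force: 30.0
t: 38.55
position: [0.5651, -0.3986, 0.0962]
ee_rot: [0.056, 0.998, 0.001, 0.0]
force: [-0.0, -0.0, -1.0]
grip_width: 0.652
grip_force: 0.0
shift [ 72.2 166.3  16.6] turn [ 0.1 -0.   8.6]
shift [ 72.2 166.2  64.6] turn [ 0.1 -0.   8.6]
```

```bash
python3 -m creep '[[[0.3,72,166,10,0,0,8.6],[0.3,72,166,10,0,0,8.6],[0.3,72,166,10,0,0,8.6],[0.3,72,166,10,0,0,8.6],[0.3,72,166,10,0,0,8.6],[0.3,72,166,15,0,0,8.6],[0.3,72,166,35,0,0,8.6],[0.3,72,166,55,0,0,8.6],[0.3,72,166,64,0,0,8.6],[0.3,72,166,64,0,0,8.6],[0.3,72,166,64,0,0,8.6]]]'
python3 -m creep '[[[-1,0,0,0,0,0,0],[-1,0,0,0,0,0,0],[-1,0,0,0,0,0,0],[-1,0,0,0,0,0,0],[-1,0,0,0,0,0,0]]]'
python3 -c "
from h import *
go((.5027,-.3933,.015),83.5)"
```

```text
t: 39.47
position: [0.5108, -0.2259, 0.0306]
ee_rot: [0.131, 0.991, 0.001, -0.003]
force: [-0.3, -0.3, 1.2]
grip_width: 0.652
grip_force: 0.0
t: 39.88
position: [0.5114, -0.2254, 0.0321]
ee_rot: [0.131, 0.991, 0.001, -0.001]
force: [0.2, 0.4, 2.3]
grip_width: 0.427
grip_force: 30.0
shift [ -35.2 -164.5   16.6] turn [ 0.2 -0.1 -8.5]
```

```bash
python3 -m creep '[[[-1,0,0,-15,0,0,0],[-1,0,0,-25,0,0,0],[-1,-35,-164.5,-25,0,0,-8.5],[-1,-35,-164.5,-25,0,0,-8.5],[-1,-35,-164.5,-25,0,0,-8.5],[-1,-35,-164.5,-25,0,0,-8.5],[-1,-35,-164.5,-15,0,0,-8.5],[-1,-35,-164.5,0,0,0,-8.5],[-1,-35,-164.5,10,0,0,-8.5],[-1,-35,-164.5,16,0,0,-8.5],[-1,-35,-164.5,17.5,0,0,-8.5],[-1,-35,-164.5,17.5,0,0,-8.5]]]'
python3 -m creep '[[[-1,0,0,0,0,0,0],[0.3,0,0,0,0,0,0],[0.3,0,0,0,0,0,0],[0.3,0,0,0,0,0,0],[0.3,0,0,-30,0,0,0],[0.3,0,0,-60,0,0,0],[0.3,0,0,-80,0,0,0],[0.3,0,0,-80,0,0,0],[0.3,0,0,-80,0,0,0]]]'
python3 -c "
from h import *
go((.4652,-.213,.032),75)"
```

```text
t: 40.88
position: [0.5019, -0.3926, 0.0139]
ee_rot: [0.056, 0.998, 0.002, -0.002]
force: [-1.0, -0.0, 0.8]
grip_width: 0.427
grip_force: 30.0
t: 41.63
position: [0.5032, -0.3936, 0.0949]
ee_rot: [0.057, 0.998, 0.001, 0.0]
force: [-0.5, 1.1, -0.3]
grip_width: 0.65
grip_force: 0.0
shift [ 58.3 175.   63.3] turn [ 0.1 -0.   8.5]
```

```bash
python3 -m creep '[[[0.3,58.5,175,10,0,0,8.6],[0.3,58.5,175,10,0,0,8.6],[0.3,58.5,175,10,0,0,8.6],[0.3,58.5,175,10,0,0,8.6],[0.3,58.5,175,10,0,0,8.6],[0.3,58.5,175,15,0,0,8.6],[0.3,58.5,175,35,0,0,8.6],[0.3,58.5,175,55,0,0,8.6],[0.3,58.5,175,62,0,0,8.6],[0.3,58.5,175,62,0,0,8.6],[0.3,58.5,175,62,0,0,8.6]]]'
python3 -m creep '[[[-1,0,0,0,0,0,0],[-1,0,0,0,0,0,0],[-1,0,0,0,0,0,0],[-1,0,0,0,0,0,0],[-1,0,0,0,0,0,0]]]'
python3 -c "
from h import *
go((.4438,-.386,.015),83.5)"
```

```text
t: 42.55
position: [0.4636, -0.2131, 0.0315]
ee_rot: [0.132, 0.991, 0.001, -0.003]
force: [-0.5, 0.3, 0.3]
grip_width: 0.649
grip_force: 0.0
t: 42.97
position: [0.4642, -0.2128, 0.0327]
ee_rot: [0.132, 0.991, 0.001, -0.001]
force: [-0.9, -0.6, 2.0]
grip_width: 0.428
grip_force: 30.0
shift [ -25.5 -172.6   17.2] turn [ 0.2 -0.1 -8.6]
```

```bash
python3 -m creep '[[[-1,0,0,-15,0,0,0],[-1,0,0,-25,0,0,0],[-1,-25.5,-172.5,-25,0,0,-8.5],[-1,-25.5,-172.5,-25,0,0,-8.5],[-1,-25.5,-172.5,-25,0,0,-8.5],[-1,-25.5,-172.5,-25,0,0,-8.5],[-1,-25.5,-172.5,-15,0,0,-8.5],[-1,-25.5,-172.5,0,0,0,-8.5],[-1,-25.5,-172.5,10,0,0,-8.5],[-1,-25.5,-172.5,16,0,0,-8.5],[-1,-25.5,-172.5,17.5,0,0,-8.5],[-1,-25.5,-172.5,17.5,0,0,-8.5]]]'
python3 -m creep '[[[-1,0,0,0,0,0,0],[0.3,0,0,0,0,0,0],[0.3,0,0,0,0,0,0],[0.3,0,0,0,0,0,0],[0.3,0,0,-30,0,0,0],[0.3,0,0,-60,0,0,0],[0.3,0,0,-80,0,0,0],[0.3,0,0,-80,0,0,0],[0.3,0,0,-80,0,0,0]]]'
python3 -c "
from arc import *
arc([172],.11,r=.2815,yoff=-97);arc([172],.045,r=.2815,yoff=-97)"
```

```text
t: 43.97
position: [0.443, -0.3851, 0.0145]
ee_rot: [0.057, 0.998, 0.002, -0.002]
force: [-1.0, -0.8, 1.8]
grip_width: 0.433
grip_force: 30.0
t: 44.72
position: [0.4446, -0.3862, 0.0954]
ee_rot: [0.058, 0.998, 0.001, -0.0]
force: [0.2, -0.8, -0.6]
grip_width: 0.649
grip_force: 0.0
172 shift [ 87.4 153.8 -14.3] turn [ 0.1 -0.   8.4]
172 shift [ 87.4 153.6  50.7] turn [ 0.1 -0.   8.4]
```

```bash
python3 -m creep '[[[-1,87.5,154,-14,0,0,8.4],[-1,87.5,154,-14,0,0,8.4],[-1,87.5,154,-14,0,0,8.4],[-1,87.5,154,-14,0,0,8.4],[-1,87.5,154,-14,0,0,8.4],[-1,87.5,154,-10,0,0,8.4],[-1,87.5,154,20,0,0,8.4],[-1,87.5,154,45,0,0,8.4],[-1,87.5,154,50.5,0,0,8.4],[-1,87.5,154,50.5,0,0,8.4],[-1,87.5,154,50.5,0,0,8.4]]]'
python3 -c "
from push import *
push(167,138,12)"
```

```text
t: 45.63
position: [0.3748, -0.2235, 0.0441]
ee_rot: [0.131, 0.991, 0.001, -0.002]
force: [-0.1, 0.1, -0.4]
grip_width: 0.011
grip_force: 0.0
164.6 [0, 14, -1] 0.4
162.2 [1, 25, -1] 2.8
159.8 [1, 37, -1] 5.2
157.3 [1, 49, -1] 7.6
154.9 [0, 61, -1] 10.0
152.5 [-2, 73, -1] 12.5
150.1 [-3, 84, -1] 14.9
147.7 [-6, 96, -1] 17.3
145.2 [-9, 107, -1] 19.7
142.8 [-12, 119, -1] 22.1
140.4 [-16, 130, -1] 24.5
138.0 [-20, 141, -1] 27.0
```

```bash
python3 -m creep '[[[-1,0,14,0,0,0,0.4],[-1,1,25,0,0,0,2.8],[-1,1,37,0,0,0,5.2],[-1,1,49,0,0,0,7.6],[-1,0,61,0,0,0,10],[-1,-2,73,0,0,0,12.5],[-1,-3,84,0,0,0,15],[-1,-6,96,0,0,0,17.3],[-1,-9,107,0,0,0,19.7],[-1,-12,119,0,0,0,22],[-1,-16,130,0,0,0,24.5],[-1,-20,141,0,0,0,27]]]'
python3 -c "
from push import *
push(138.5,111,12)"
```

```text
t: 46.63
position: [0.4312, -0.0916, 0.0458]
ee_rot: [0.36, 0.933, 0.001, -0.001]
force: [-0.5, -0.5, 0.2]
grip_width: 0.005
grip_force: 0.5
136.2 [1, 8, 1] 1.6
133.9 [1, 19, 1] 3.9
131.6 [1, 30, 1] 6.2
129.3 [0, 42, 1] 8.5
127.0 [-1, 53, 1] 10.8
124.8 [-2, 64, 1] 13.1
122.5 [-4, 75, 1] 15.4
120.2 [-6, 86, 1] 17.7
117.9 [-9, 97, 1] 20.0
115.6 [-12, 108, 1] 22.3
113.3 [-16, 118, 1] 22.8
111.0 [-20, 129, 1] 22.8
```

```bash
python3 -m creep '[[[-1,1,8,1,0,0,1.6],[-1,1,19,1,0,0,4],[-1,1,30,1,0,0,6.2],[-1,0,42,1,0,0,8.5],[-1,-1,53,1,0,0,10.8],[-1,-2,64,1,0,0,13],[-1,-4,75,1,0,0,15.4],[-1,-6,86,1,0,0,17.7],[-1,-9,97,1,0,0,20],[-1,-12,108,1,0,0,22.3],[-1,-16,118,1,0,0,22.6],[-1,-20,129,1,0,0,22.6]]]'
python3 -c "
from push import *
push(111,87,12)"
```

```text
t: 47.63
position: [0.5326, -0.0094, 0.0447]
ee_rot: [0.534, 0.845, 0.001, -0.002]
force: [-0.2, -0.9, 1.3]
grip_width: 0.003
grip_force: 0.5
109.0 [0, 10, 0] 0.4
107.0 [0, 19, 0] 0.4
105.0 [-1, 29, 0] 0.4
103.0 [-2, 39, 0] 0.4
101.0 [-4, 49, 0] 0.4
99.0 [-6, 58, 0] 0.4
97.0 [-8, 68, 0] 0.4
95.0 [-10, 77, 0] 0.4
93.0 [-13, 87, 0] 0.4
91.0 [-16, 96, 0] 0.4
89.0 [-20, 105, 0] 0.4
87.0 [-24, 114, 0] 0.4
```

```bash
python3 -m creep '[[[-1,0,10,0,0,0,0],[-1,0,19,0,0,0,0],[-1,-1,29,0,0,0,0],[-1,-2,39,0,0,0,0],[-1,-4,49,0,0,0,0],[-1,-6,58,0,0,0,0],[-1,-8,68,0,0,0,0],[-1,-10,77,0,0,0,0],[-1,-13,87,0,0,0,0],[-1,-16,96,0,0,0,0],[-1,-20,105,0,0,0,0],[-1,-20,105,0,0,0,0]]]' | grep -E 'pos|^force'
for i in 1 2 3 4 5; do python3 -m creep '[[[-1,-1.3,2.7,0,0,0,0],[-1,-1.3,2.7,0,0,0,0]]]' | grep -E 'pos|^force'; done
```

```text
position: [0.6371, 0.0178, 0.0432]
force: [-0.3, 0.0, 0.3]
position: [0.638, 0.0176, 0.043]
force: [0.6, 0.0, -0.0]
position: [0.6407, 0.0175, 0.0432]
force: [-0.4, 0.3, -0.0]
position: [0.644, 0.0175, 0.0433]
force: [-1.1, -0.2, -0.1]
position: [0.6472, 0.0174, 0.0433]
force: [-0.9, -0.3, -1.0]
position: [0.6492, 0.0173, 0.0431]
force: [-3.3, -0.3, 1.7]
```

```bash
for i in 1 2; do python3 -m creep '[[[-1,-1.3,2.7,0,0,0,0],[-1,-1.3,2.7,0,0,0,0]]]' | grep -E 'pos|^force'; done
python3 -m creep '[[[-1,12,-26,0,0,0,0],[-1,12,-26,0,0,0,0],[-1,12,-26,-40,0,0,0],[-1,20,-50,-80,0,0,0],[-1,30,-80,-120,0,0,0],[-1,40,-110,-160,0,0,0],[-1,40,-110,-200,0,0,0],[-1,40,-110,-230,0,0,0],[-1,40,-110,-230,0,0,0],[-1,40,-110,-230,0,0,0]]]'
python3 shot.py side s11; python3 - <<'E'
from meas import *
D=np.load("pics/s11.npy");K,R,o=cam("side");v,u=np.mgrid[0:420,0:560]
X=(o+(np.linalg.inv(K)@np.stack([u.ravel(),v.ravel(),np.ones(u.size)])*D.ravel()).T@R.T).reshape(420,560,3)
for c in((.443,-.386),(.503,-.394),(.564,-.399)):near(X,c,.026,.026,.042,3)
cv2.imwrite("pics/c9.png",cv2.resize(cv2.imread("pics/s11.png")[150:390,180:420],(600,600)))
E
```

```text
position: [0.6495, 0.017, 0.0429]
force: [-8.5, 0.9, 4.8]
position: [0.6497, 0.0168, 0.0427]
force: [-14.6, 2.5, 8.0]
t: 50.63
position: [0.5425, 0.0059, 0.279]
ee_rot: [0.534, 0.845, 0.005, 0.002]
force: [-0.1, -0.2, 0.1]
grip_width: 0.007
grip_force: 0.0
174 [ 0.4431 -0.39    0.0328] ext [0.0366 0.0362 0.0102] circ [ 0.4436 -0.3877] 0.018894057720899582
172 [ 0.5015 -0.3973  0.0327] ext [0.0366 0.0385 0.0103] circ [ 0.5027 -0.3942] 0.019687121734023094
168 [ 0.56   -0.4017  0.0327] ext [0.0352 0.0369 0.011 ] circ [ 0.5607 -0.3982] 0.01939171366393566
```

View pics/c9.png

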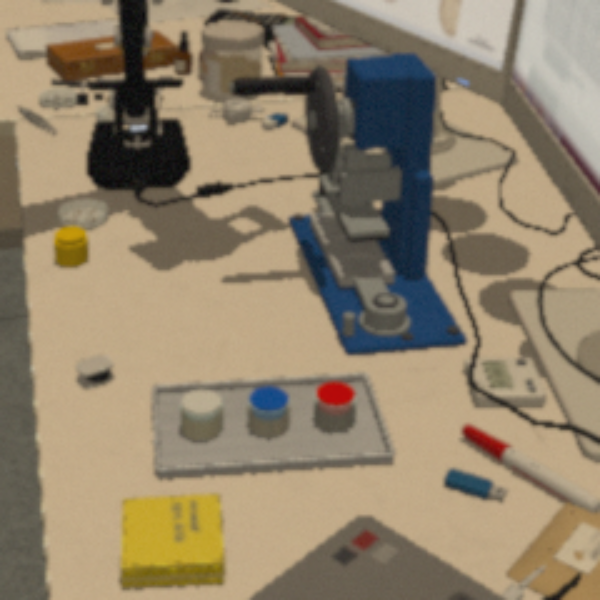

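The tray holds the white (202,415), blue (268,410) and red (335,405) pots upright, with their lids down. The empty arm is home under the ram, the handle is at the top (270,87), and the bystanders have not moved. Handing in.

```bash
python3 -c "
from cell import *
print(finish_job())"
```

```text
the job is handed in; nothing more can be done
None
```

I handed the job in at about 51 s on the robot's clock. All three pots are back in the tray with lids pressed about 5 mm, the handwheel has made one turn, the empty arm is against its stop, and the bystanders look undisturbed; no verdict came back.

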